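Pack the glove cutting dies for transport

ROBOT

A 7-joint arm with a two-finger parallel gripper is mounted at the origin on the work surface. World frame = base frame: x ahead of the robot, y to its left, z up, the work surface at z = 0. Lengths are in m, angles in rad, forces in N, time in s.
With the tool pointing down it reaches from about 0.4 to 0.85 m from the base axis. Payload 4.5 kg.
Tool frame: the origin (TCP) lies at the very end of the fingers, on their centre line; the grasp point (between the pads) lies 19 mm behind it; z points along the fingers, y is the line along which they close (so a half turn about z gives the same grasp; the last joint's range is limited). The gripper opens to 88 mm and grips with 3 to 60 N. Pads are 18 mm wide; open, the fingers measure 123 mm over their backs; the gripper's body (75 mm by 187 mm) begins 45 mm behind the grasp point.
Start: joints at [0.034, 0.689, -0.195, 1.565, 0.157, 0.902, -0.215], TCP at [0.625, 0, 0.239] pointing down, gripper open.
Joint ranges: [-3.01, 3.01], [-0.46, 2.08], [-1.47, 1.51], [0.13, 2.56], [-1, 4.14], [0.04, 2.09], [-2.66, 2.66]. Speed limits (rad/s): [2.57, 2.57, 3.14, 3.14, 3.14, 3.14, 3.14].

INTERFACE

Orientations are given as a unit quaternion [x, y, z, w].
In Python, from plant import r gives the robot as it stands. The module is installed in compiled form; this text tells all that it offers.
- The arm moves only by the shell command python3 -m pendant 'ROWS' [FORCE]. ROWS is JSON, one flat list of numbers, 7 for each row, row after row: the opening, from 0 (shut) to 1 (fully open), then the shift along the tool's x, y, z scaled (see below), then the turn, a rotation vector about the tool's x, y, z scaled (see below). A call has 1 to 12 rows; each row is the pose to reach, as a shift and turn from the pose commanded when the call began, along the tool's axes at that moment; what a row does not reach only later rows make up. The controller multiplies each number of a shift by 0.15 m and each number of a turn by pi/2 rad. A row lasts 1/10 s, in which the tool goes at most 50 mm and 8.59 degrees, less where a joint would pass 70% of its speed; a pose out of reach is approached as far as the arm can. A call with a number of a shift or a turn outside -1 to 1 is refused whole. A call with a gripper value outside its range is refused whole. The fingers move at their own pace and stop on an object; FORCE is the grip in N (left out, the last holds). Time passes only in rows, so rows that repeat a pose let the fingers close. It gives the time, the measured TCP pose, the force, the opening and the grip force at its end, in the units of the state.
- r.get_state(): the state, without advancing time (a new reading comes with each control period).
- r.snapshot(name): name is "scene" or "side" or "wrist"; returns a dict with "img" (480x640x3 uint8, red, green, blue), "mtx" (3x3 intrinsics, pixels), "cam_to_world" (4x4, takes a point from camera to world coordinates). Camera axes: x right, y up, looking along -z (the intrinsics and any distortion apply to the point x, -y, -z); pixel columns grow to the right and rows downward; lengths in m; the calibration is good to about 2 mm. A picture is of the moment at which its call begins. There is no depth.
- r.finish_job(): hands the job in; it is judged then, once.
The state is a dict: "clock": time; "q": joint angles; "qd": joint speeds; "joint_torque": joint torques, N m; "tool_pos": TCP position; "eef_rot": TCP orientation; "contact_force": force on the tool from outside, world axes, zero at the start; "moment": the same for the moment, N m; "opening": opening from 0.0 (shut) to 1.0 (fully open); "finger_force": force on a finger pad.
Only numpy, scipy, OpenCV 4.12 (cv2) and the standard library are available. Lean on these libraries where they do the work, as an engineer would, in place of code of your own. Each camera call takes 0.05 s, during which the arm holds its last target. There are 200 camera calls.

TASK

Open the wooden carrier by sliding its transport lock back to the free end stop and then swinging the steel keeper bar aside; lay every cutting die from the bench into it, one flat in each bay in any order; then swing the bar shut past its detent and slide the lock fully home to the end stop beside the bar. The dies are thin strip and bend easily: grip them gently, with no more than 30 N, and leave the other things on the bench where they are.

Things in the scene. Friction and masses are not known exactly. Their poses are not given: they have to be found in the camera images.
- carrier: wooden die carrier fixed to the bench, 370 mm (own x) by 110 (own y); origin on the bench under the middle of its four bays. Own +x points away from the robot within 0.15 rad. Bays in a row along x at -87, -29, 29, 87, each 36 (x) by 80 (y), floor 8 above the bench, walls and dividers 15 above it. A die goes in with its length along the carrier's y; seated, its middle is 20.5 above the bench
- bay0 (a point): middle of the floor of the bay nearest the robot, 8 mm above the bench, carrier axes; dividers between bays are 22 wide
- bay1 (a point): middle of the floor of the second bay
- bay2 (a point): middle of the floor of the third bay
- bay3 (a point): middle of the floor of the farthest bay
- keeper (a joint): angle of the steel keeper bar about an upright hinge at the carrier's far end: 0 = shut, pointing from the hinge along the carrier's -x above all bays; grows to 1.4 rad as it swings level towards the carrier's -y (robot's right). A sprung ball resists from about 0.10 to 0.035 (up to about 10 N at the knob); under 0.035 it is shut. Starts shut
- keeper_hinge (a point): point on the bar's hinge axis, 40 mm above the bench (carrier x = 145, y = 0). The bar is 14 wide and reaches 313 from here, underside 40, top 50 above the bench, 7 above a seated die; it clears all bays from 1.0 rad on and stays where left
- keeper_knob (a point): on the axis of the bar's black upright round knob: 22 mm dia, 190 from the hinge, from 50 to 78 above the bench, this point 66 above the bench. Can be gripped from above or pushed
- lock (a joint): travel of the transport lock along the carrier's +y: 0 = free, 0.050 = end stop (locked, its steel plate lies over the bar's tongue); friction 2 N. Starts at the locked end
- lock_grip (a point): middle of the lock's black upright grip at the carrier's near right corner (carrier x = -184, y = -78 + travel): 16 along its travel, 24 across, from 48 to 84 above the bench; this point is 74 above the bench
- die0: loose strip-steel cutting die: hollow oblong ring with chamfered ends, 70 mm long (own x), 30 wide (own y), 25 high (own z), 0.09 to 0.14 kg; origin at its middle, 12.5 above what it lies on; same either way up and round. Starts flat on the bench, any yaw. The two fingers' pushes on it together must stay under 72 N (30 N of grip force is safe, 20 N carries it). May be absent; 3 or 4 are there
- die1: loose strip-steel cutting die: hollow oblong ring with chamfered ends, 70 mm long (own x), 30 wide (own y), 25 high (own z), 0.09 to 0.14 kg; origin at its middle, 12.5 above what it lies on; same either way up and round. Starts flat on the bench, any yaw. The two fingers' pushes on it together must stay under 72 N (30 N of grip force is safe, 20 N carries it). May be absent; 3 or 4 are there
- die2: loose strip-steel cutting die: hollow oblong ring with chamfered ends, 70 mm long (own x), 30 wide (own y), 25 high (own z), 0.09 to 0.14 kg; origin at its middle, 12.5 above what it lies on; same either way up and round. Starts flat on the bench, any yaw. The two fingers' pushes on it together must stay under 72 N (30 N of grip force is safe, 20 N carries it). May be absent; 3 or 4 are there
- die3: loose strip-steel cutting die: hollow oblong ring with chamfered ends, 70 mm long (own x), 30 wide (own y), 25 high (own z), 0.09 to 0.14 kg; origin at its middle, 12.5 above what it lies on; same either way up and round. Starts flat on the bench, any yaw. The two fingers' pushes on it together must stay under 72 N (30 N of grip force is safe, 20 N carries it). May be absent; 3 or 4 are there
- weight: bystander to leave alone: dark steel pressing weight, 38 mm dia, 48 high, among the dies; origin under its middle
- carton: bystander to leave alone: white button carton 75x55 mm, 32 high, at the right; origin under its middle
- pin_jar: bystander to leave alone: glass pin jar 54 mm dia, 62 high, at the right; origin under its middle
- thread: bystander to leave alone: cone of blue thread 48 mm dia, 78 high, at the left; origin under its middle

How it is judged:
By the outcome, as a careful person would: the job done as asked, in the order asked, and still so for the second after the job is handed in, with the robot touching nothing.
Of die0, die1, die2, die3 only 3 to 4 are there at a start; the rules pass over those that are not, and their reading is None.
At some moment in a run one of die0, die1, die2, die3 may be knocked a few centimetres aside while the robot is not near it.
Once in a run the grip may slacken for a moment while it holds something.
It also fails if it takes over 192 s, if anything falls off the work surface, if the arm or the gripper's body presses on something with over 40 N, if the wrist force passes 120 N, or if a joint passes its speed limit or range.

## Working session

There is one attempt and no reset: what is moved stays moved. The work goes in short steps, Python scripts to look and compute and a shell command to move; the robot and the scene stay as the last step left them, time stands still between calls to the robot, and variables do not carry over. Pictures are saved under pics/ and viewed, at most 14 in all, crops included, and the job is handed in when it is done.

```bash
mkdir -p pics
cat > h.py <<'E'
import numpy as np,cv2
from plant import r
from scipy.spatial.transform import Rotation as R
def snap(n,f):
    s=r.snapshot(n); cv2.imwrite('pics/'+f+'.png',s['img'][...,::-1]); np.savez('pics/'+f+'.npz',**s); return s
def ray(s,u,v):
    K=s['mtx'];T=s['cam_to_world']
    d=np.linalg.solve(K,[u,v,1.]); d=T[:3,:3]@[d[0],-d[1],-d[2]]
    return T[:3,3],d
def at(s,u,v,z):
    o,d=ray(s,u,v); return (o+d*(z-o[2])/d[2]).round(4)
def px(s,p):
    T=s['cam_to_world']; c=T[:3,:3].T@(np.array(p)-T[:3,3]); q=s['mtx']@[c[0],-c[1],-c[2]]; return (q[:2]/q[2]).round(1)
E
python3 - <<'E'
from h import *
for n in("scene","side","wrist"):
    s=snap(n,n+'0'); print(n,s['mtx'].round(1).tolist(),s['cam_to_world'].round(3).tolist(),s.keys())
print(r.get_state())
E
```

```text
scene [[467.2, 0.0, 321.1], [0.0, 467.2, 238.9], [0.0, 0.0, 1.0]] [[0.36, -0.814, 0.455, 1.034], [0.933, 0.314, -0.177, -0.147], [0.001, 0.488, 0.873, 0.925], [0.0, 0.0, 0.0, 1.0]] dict_keys(['img', 'mtx', 'cam_to_world'])
side [[443.8, 0.0, 318.0], [0.0, 443.8, 241.5], [0.0, 0.0, 1.0]] [[-0.999, 0.02, -0.026, 0.566], [-0.032, -0.547, 0.836, 0.999], [0.002, 0.837, 0.547, 0.706], [0.0, 0.0, 0.0, 1.0]] dict_keys(['img', 'mtx', 'cam_to_world'])
wrist [[409.2, 0.0, 329.5], [0.0, 409.2, 243.5], [0.0, 0.0, 1.0]] [[1.0, -0.001, 0.001, 0.625], [0.001, 0.951, 0.31, 0.08], [-0.001, -0.31, 0.951, 0.385], [0.0, 0.0, 0.0, 1.0]] dict_keys(['img', 'mtx', 'cam_to_world'])
{'clock': 0.15, 'q': array([ 0.03380838,  0.68977792, -0.19455292,  1.56603798,  0.15730675,
        0.90249068, -0.21505431]), 'qd': array([ 0.00083107, -0.00360761, -0.00061748, -0.00302149,  0.0009816 ,
        0.00052653,  0.00197529]), 'joint_torque': array([-1.46674727e-03, -5.27863634e+01, -1.26819178e+00, -1.53587687e+01,
       -5.24473807e-02,  3.92338901e-03,  1.12435155e-04]), 'tool_pos': array([ 6.24555308e-01, -2.64361336e-05,  2.38121174e-01]), 'eef_rot': array([ 7.07064802e-01,  7.07148449e-01, -4.96446538e-04, -4.36961638e-04]), 'contact_force': array([-0.04843908, -1.03800915, -0.32597837]), 'moment': array([ 0.01772995,  0.01975324, -0.02428026]), 'finger_force': 0.0, 'opening': 1.0014904917622032}
```

View pics/scene0.png

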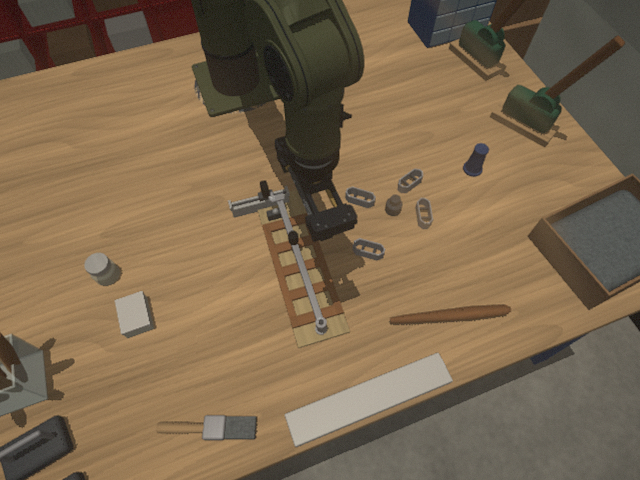

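View pics/side0.png

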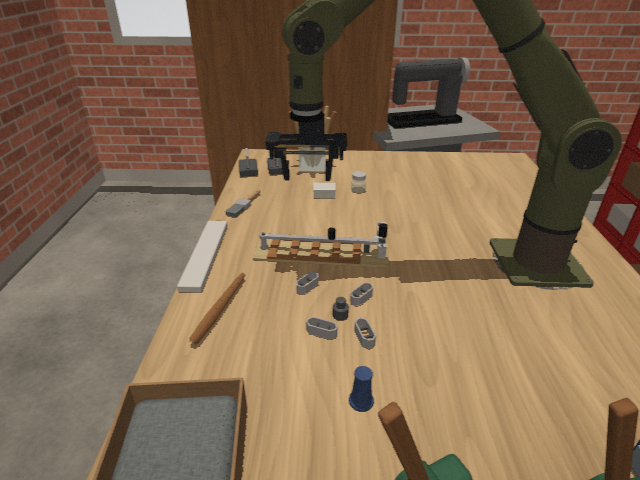

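The scene view shows 4 dies near (361,198), (410,181), (424,213) and (369,249), with the weight at (395,205). The hinge is at (320,326), the knob at (293,238) and the lock grip at (265,188). I'll zoom in to get finer positions.

Run:
```python
import cv2
i=cv2.imread('pics/scene0.png')[165:350,225:445]; cv2.imwrite('pics/c0.png',cv2.resize(i,None,fx=3.2,fy=3.2,interpolation=cv2.INTER_CUBIC))
```

```text
(no output)
```

View pics/c0.png

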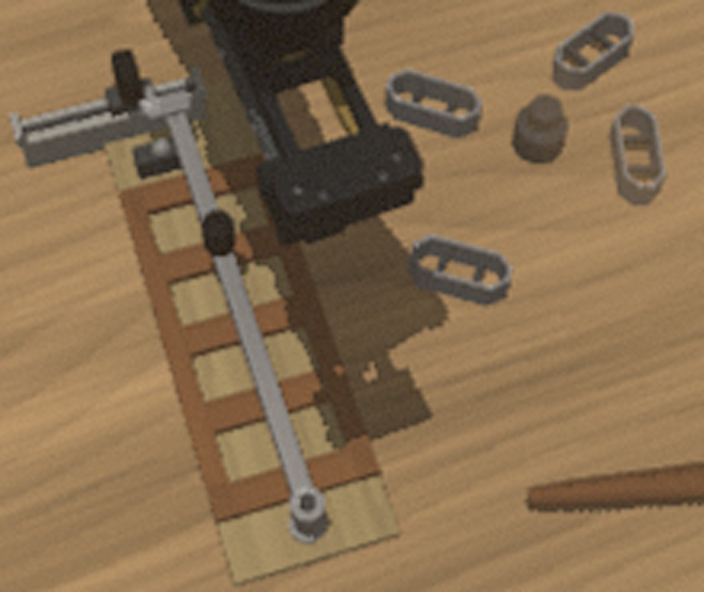

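View pics/wrist0.png

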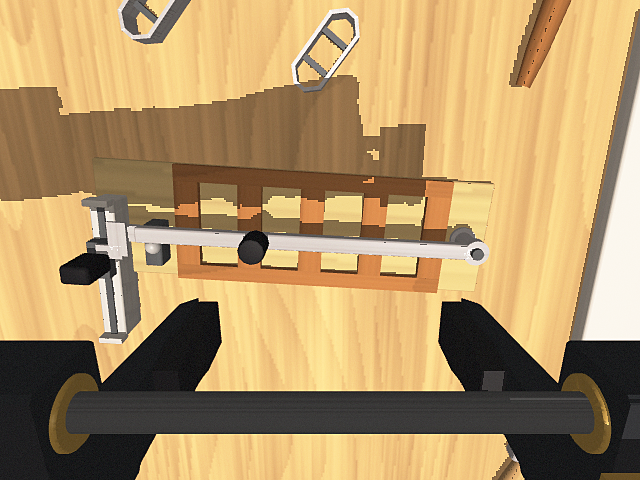

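The scene crop gives the die outlines. The wrist view shows the knob at (252,247), the hinge at (478,253), the lock grip at (85,268), and the bay corners. I'll fit the carrier pose from those.

```bash
cat > fit.py <<'E'
from h import *
from scipy.optimize import least_squares
W=dict(np.load('pics/wrist0.npz'));S=dict(np.load('pics/scene0.npz'))
obs=[(W,(.145,0,.055),(478,253)),(W,(-.045,0,.064),(253,247)),(W,(.105,.04,.015),(425,197)),(W,(.069,.04,.015),(388,195)),
(W,(.105,-.04,.015),(417,277)),(W,(.069,-.04,.015),(380,273)),(W,(-.105,.04,.015),(200,182)),(W,(.011,.04,.015),(325,190)),(W,(.047,.04,.015),(363,193)),
(S,(-.045,0,.064),(225+219/3.2,165+232/3.2)),(S,(.145,0,.055),(225+308/3.2,165+505/3.2))]
def tw(p,c): 
    a=p[2];return np.array([p[0]+np.cos(a)*c[0]-np.sin(a)*c[1],p[1]+np.sin(a)*c[0]+np.cos(a)*c[1],c[2]])
f=lambda p:np.concatenate([px(s,tw(p,c))-np.array(o) for s,c,o in obs])
l=least_squares(f,[.65,.1,-.05],diff_step=1e-3,loss='soft_l1');P=l.x
if __name__=='__main__':
    print(P,f(P).round(1).tolist())
    for c in [(-.184,-.028,.074),(-.184,-.078,.074),(-.045,0,.066),(.145,0,.04)]: print(c,tw(P,c).round(4))
    g=lambda x,y:at(S,225+x/3.2,165+y/3.2,.025)
    # die tip-to-tip at top rim (crop px)
    for a,b in [((388,90),(479,116)),((557,72),(631,27)),((632,110),(645,196)),((414,252),(509,288))]:
        p,q=g(*a),g(*b);d=q-p;print('die',((p+q)/2).round(4),'len',np.hypot(*d[:2]).round(3),'yaw',np.arctan2(d[1],d[0]).round(3))
    print('weight',at(S,225+540/3.2,165+115/3.2,.048))
E
python3 fit.py
```

```text
[ 0.60711476 -0.00799111 -0.07451939] [2.0, -19.0, -1.2, -26.8, 4.0, -21.4, 1.3, -22.4, -0.5, -18.3, -0.7, -16.9, -4.9, -24.2, 0.0, -22.3, 2.0, -22.3, 9.7, -2.7, 8.6, -4.6]
(-0.184, -0.028, 0.074) [ 0.4215 -0.0222  0.074 ]
(-0.184, -0.078, 0.074) [ 0.4178 -0.0721  0.074 ]
(-0.045, 0, 0.066) [ 0.5622 -0.0046  0.066 ]
(0.145, 0, 0.04) [ 0.7517 -0.0188  0.04  ]
die [0.494  0.1605 0.025 ] len 0.069 yaw 0.868
die [0.4929 0.2912 0.025 ] len 0.072 yaw 1.813
die [0.5854 0.28   0.025 ] len 0.072 yaw -0.349
die [0.6268 0.1236 0.025 ] len 0.069 yaw 0.791
weight [0.5443 0.2187 0.048 ]
```

Run:
```python
from fit import *
D=dict(np.load('pics/side0.npz'))
print('hinge',at(W,478,253,.055),at(S,225+308/3.2,165+505/3.2,.055),at(D,264,236,.055))
print('knob',at(W,253,247,.064),at(S,225+219/3.2,165+232/3.2,.064),at(D,331.5,233,.064))
print('grip',at(W,85,268,.07),at(S,225+124/3.2,165+75/3.2,.07),at(D,382.5,229,.07))
print('die',at(W,326,50,.025),at(D,307.5,281,.025))
print('tips',px(W,[.625+.05,0,.239]),px(S,[.625,0,.3]),px(D,[.625,0,.239]),W['cam_to_world'])
s=r.get_state();print(s['tool_pos'],r.snapshot('wrist')['cam_to_world'])
```

```text
hinge [ 0.752  -0.0358  0.055 ] [ 0.7545 -0.0377  0.055 ] [ 0.7452 -0.019   0.055 ]
knob [ 0.5619 -0.0276  0.064 ] [ 0.561 -0.026  0.064] [ 0.5611 -0.0268  0.064 ]
grip [ 0.4232 -0.044   0.07  ] [ 0.4219 -0.0468  0.07  ] [ 0.4216 -0.0429  0.07  ]
die [0.6222 0.126  0.025 ] [0.6185 0.1362 0.025 ]
tips [453.8 321. ] [314.3 193.1] [306.8 178. ] [[ 9.99998890e-01 -1.09751902e-03  1.00743397e-03  6.25480542e-01]
 [ 7.31806210e-04  9.50893508e-01  3.09517369e-01  8.00225902e-02]
 [-1.29766362e-03 -3.09516288e-01  9.50893256e-01  3.84931076e-01]
 [ 0.00000000e+00  0.00000000e+00  0.00000000e+00  1.00000000e+00]]
[ 6.24555308e-01 -2.64361336e-05  2.38121174e-01] [[ 9.99999200e-01 -1.00786763e-03  7.63772276e-04  6.25536838e-01]
 [ 7.21998622e-04  9.50900681e-01  3.09495352e-01  8.00306436e-02]
 [-1.03820192e-03 -3.09494553e-01  9.50900649e-01  3.85041462e-01]
 [ 0.00000000e+00  0.00000000e+00  0.00000000e+00  1.00000000e+00]]
```

```bash
sed -i 's/return (q\[:2\]\/q\[2\]).round(1)/return q[:2]\/q[2]/; s/\.round(4)$//' h.py; sed -i 's/,diff_step=1e-3//' fit.py; python3 fit.py
```

```text
[ 0.60739316 -0.0288477  -0.05532276] [0.1, 1.2, 0.6, -1.4, 2.1, -0.8, -0.1, -1.0, -0.6, -0.1, -0.3, 2.0, -3.0, 1.3, -0.4, 0.5, 0.9, -0.3, 0.1, 0.6, -0.0, -1.2]
(-0.184, -0.028, 0.074) [ 0.4221 -0.0466  0.074 ]
(-0.184, -0.078, 0.074) [ 0.4194 -0.0966  0.074 ]
(-0.045, 0, 0.066) [ 0.5625 -0.0264  0.066 ]
(0.145, 0, 0.04) [ 0.7522 -0.0369  0.04  ]
die [0.494  0.1605 0.025 ] len 0.069 yaw 0.867
die [0.4929 0.2911 0.025 ] len 0.072 yaw 1.814
die [0.5855 0.28   0.025 ] len 0.072 yaw -0.349
die [0.6268 0.1236 0.025 ] len 0.069 yaw 0.79
weight [0.54425018 0.21870659 0.048     ]
```

```bash
cat > go.py <<'E'
# go.py x y z psi  (world)  or  go.py c x y z psi (carrier frame): prints scaled shift+turn from measured pose
import sys
from fit import *
a=sys.argv[1:]
c=a[0]=='c'; v=list(map(float,a[c:]))
p=np.array(v[:3]);psi=v[3]
if c: p=tw(P,p);psi+=P[2]
s=r.get_state();C=R.from_quat(s['eef_rot'])
y=C.as_matrix()[:,1];cur=np.arctan2(y[1],y[0])
psi=cur+(psi-cur+np.pi/2)%np.pi-np.pi/2
T=R.from_matrix([[-np.sin(psi),np.cos(psi),0],[np.cos(psi),np.sin(psi),0],[0,0,-1]])
print('clk',round(s['clock'],1),'pos',s['tool_pos'].round(4),'psi',cur.round(3),'F',s['contact_force'].round(1),'op',round(s['opening'],3),'ff',round(s['finger_force'],1),'q7',s['q'][6].round(2),'tgt',p.round(4))
print('shift',(C.inv().apply(p-s['tool_pos'])/.15).round(3),'turn',((C.inv()*T).as_rotvec()/(np.pi/2)).round(3))
E
python3 go.py c -.184 -.028 .13 0
```

```text
clk 0.2 pos [ 0.6246 -0.      0.2382] psi 0.0 F [ 0.1 -0.8 -1. ] op 1.002 ff 0.0 q7 -0.22 tgt [ 0.4221 -0.0466  0.13  ]
shift [-0.311 -1.349  0.723] turn [-0.001  0.     0.035]
```

```bash
python3 -m pendant '[0.6,-0.15,-0.6,0.3,0,0,0.035, 0.6,-0.3,-0.95,0.6,0,0,0.035, 0.6,-0.3,-0.95,0.65,0,0,0.035, 0.6,-0.3,-0.95,0.65,0,0,0.035, 0.6,-0.3,-0.95,0.65,0,0,0.035]' 20; python3 go.py c -.184 -.028 .062 0
```

```text
clock: 0.7
tool_pos: [0.477, -0.0466, 0.1394]
eef_rot: [0.727, 0.687, -0.004, -0.003]
contact_force: [-0.2, 0.0, -0.7]
opening: 0.603
finger_force: 0.0
clk 0.7 pos [ 0.477  -0.0466  0.1394] psi -0.057 F [-0.2  0.  -0.7] op 0.603 ff 0.0 q7 -0.28 tgt [ 0.4221 -0.0466  0.062 ]
shift [-0.02  -0.36   0.519] turn [-0.006  0.001 -0.001]
```

```bash
python3 -m pendant '[0.6,-0.01,-0.2,0,0,0,0, 0.6,-0.02,-0.39,0,0,0,0, 0.6,-0.02,-0.39,0.1,0,0,0, 0.6,-0.02,-0.39,0.1,0,0,0]' 20; python3 go.py c -.184 -.028 .062 0
python3 -c "
from h import *
s=snap('wrist','w1');print(px(s,[.4221,-.0466,.084]))"
```

```text
clock: 1.1
tool_pos: [0.4253, -0.0441, 0.1261]
eef_rot: [0.726, 0.688, 0.001, 0.0]
contact_force: [0.0, -0.4, 0.0]
opening: 0.602
finger_force: 0.0
clk 1.1 pos [ 0.4253 -0.0441  0.1261] psi -0.054 F [ 0.  -0.4  0. ] op 0.602 ff 0.0 q7 -0.31 tgt [ 0.4221 -0.0466  0.062 ]
shift [-0.018 -0.021  0.427] turn [ 0.001 -0.     0.001]
[321.36681934 283.81639495]
```

View pics/w1.png

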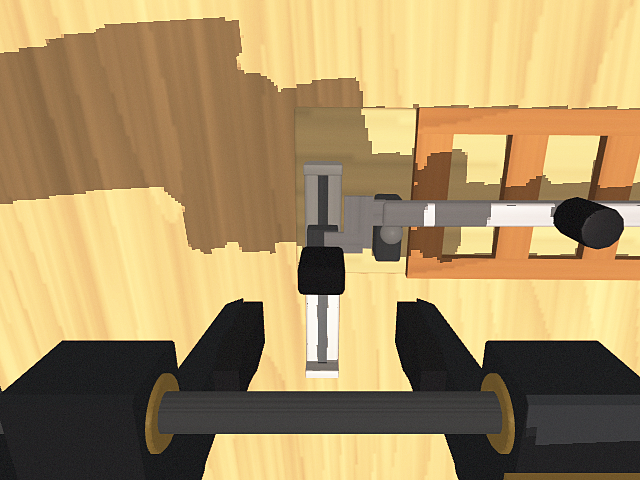

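Wrist view: the grip at (322,272) is centred between the open fingers, and nothing is in the way of the fingertips. I'll descend, grip, then slide toward −y.

```bash
python3 -m pendant '[0.6,-0.01,-0.02,0.2,0,0,0, 0.6,-0.01,-0.02,0.43,0,0,0, 0.6,-0.01,-0.02,0.43,0,0,0, 0.6,-0.01,-0.02,0.43,0,0,0, 0,-0.01,-0.02,0.43,0,0,0, 0,-0.01,-0.02,0.43,0,0,0, 0,-0.01,-0.02,0.43,0,0,0, 0,-0.01,-0.02,0.43,0,0,0]' 20; python3 go.py c -.184 -.081 .062 0
```

```text
clock: 1.95
tool_pos: [0.4208, -0.0461, 0.0621]
eef_rot: [0.726, 0.687, -0.0, 0.0]
contact_force: [1.6, 1.4, 3.9]
opening: 0.273
finger_force: 20.0
clk 1.9 pos [ 0.4208 -0.0461  0.0621] psi -0.055 F [1.6 1.4 3.9] op 0.273 ff 20.0 q7 -0.79 tgt [ 0.4192 -0.0995  0.062 ]
shift [-0.356  0.009  0.001] turn [0. 0. 0.]
```

```bash
python3 -m pendant '[0,-0.06,0,0,0,0,0, 0,-0.12,0,0,0,0,0, 0,-0.18,0,0,0,0,0, 0,-0.24,0,0,0,0,0, 0,-0.3,0,0,0,0,0, 0,-0.34,0,0,0,0,0, 0,-0.37,0,0,0,0,0, 0,-0.37,0,0,0,0,0, 0,-0.37,0,0,0,0,0]' 20; python3 go.py c -.184 -.081 .062 0
```

```text
clock: 2.85
tool_pos: [0.4178, -0.0958, 0.062]
eef_rot: [0.724, 0.69, 0.004, -0.003]
contact_force: [-3.0, 16.2, 9.5]
opening: 0.271
finger_force: 20.0
clk 2.9 pos [ 0.4178 -0.0958  0.062 ] psi -0.049 F [-3.  16.2  9.5] op 0.271 ff 20.0 q7 -0.72 tgt [ 0.4192 -0.0995  0.062 ]
shift [-0.024  0.01  -0.   ] turn [ 0.001 -0.006  0.004]
```

```bash
python3 -m pendant '[0.6,0.02,0,0,0,0,0, 0.6,0.02,0,0,0,0,0, 0.6,0.02,0,0,0,0,0, 0.6,0.02,0,0,0,0,0, 0.6,0.02,0,-0.25,0,0,0, 0.6,0.02,0,-0.45,0,0,0, 0.6,0.02,0,-0.45,0,0,0]' 20; python3 go.py c -.045 0 .13 0
python3 - <<'E'
from fit import *
print('carton',at(S,133,312,.032),'jar',at(S,99,264,.062))
E
```

```text
clock: 3.55
tool_pos: [0.4196, -0.0993, 0.1317]
eef_rot: [0.727, 0.687, 0.002, 0.002]
contact_force: [1.6, 0.2, -0.1]
opening: 0.601
finger_force: 0.0
clk 3.5 pos [ 0.4196 -0.0993  0.1317] psi -0.057 F [ 1.6  0.2 -0.1] op 0.601 ff 0.0 q7 -0.65 tgt [ 0.5625 -0.0264  0.13  ]
shift [0.54  0.924 0.017] turn [ 0.004 -0.    -0.001]
carton [ 0.58957658 -0.38016175  0.032     ] jar [ 0.47516513 -0.41907575  0.062     ]
```

```bash
python3 -m pendant '[0.6,0.2,0.3,0,0,0,0, 0.6,0.4,0.6,0,0,0,0, 0.6,0.54,0.88,0.02,0,0,0, 0.6,0.54,0.925,0.02,0,0,0, 0.6,0.54,0.925,0.02,0,0,0, 0.6,0.54,0.925,0.02,0,0,0, 0.6,0.54,0.925,0.02,0,0,0]' 20; python3 go.py c -.045 0 .056 0
python3 -c "
from h import *
s=snap('wrist','w2')"
```

```text
clock: 4.25
tool_pos: [0.5591, -0.0267, 0.1257]
eef_rot: [0.727, 0.687, -0.002, -0.0]
contact_force: [0.2, -0.3, 0.3]
opening: 0.6
finger_force: 0.0
clk 4.2 pos [ 0.5591 -0.0267  0.1257] psi -0.056 F [ 0.2 -0.3  0.3] op 0.6 ff 0.0 q7 -0.63 tgt [ 0.5625 -0.0264  0.056 ]
shift [0.004 0.024 0.464] turn [-0.002  0.001 -0.   ]
```

View pics/w2.png

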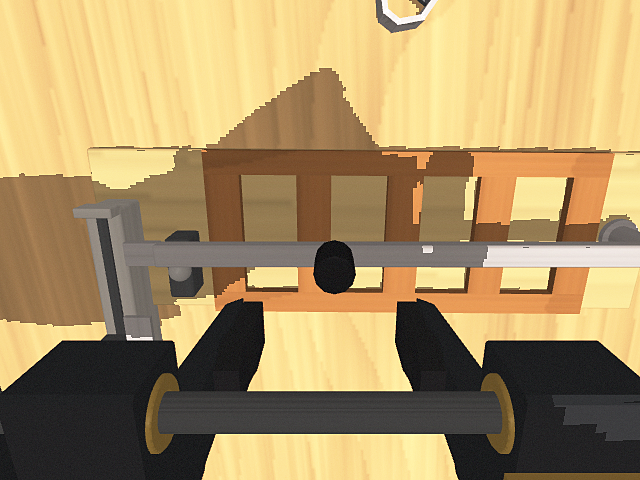

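The lock is clear of the bar. The knob at (335,267) sits between the fingers, and the tongue is free. Next I'll descend and grip.

```bash
python3 -m pendant '[0.6,0,0.02,0.2,0,0,0, 0.6,0,0.02,0.46,0,0,0, 0.6,0,0.02,0.46,0,0,0, 0.6,0,0.02,0.46,0,0,0, 0,0,0.02,0.46,0,0,0, 0,0,0.02,0.46,0,0,0, 0,0,0.02,0.46,0,0,0, 0,0,0.02,0.46,0,0,0]' 20; python3 go.py c -.045 0 .056 0
python3 - <<'E'
from fit import *
s=r.get_state();C=R.from_quat(s['eef_rot'])
h=tw(P,(.145,0,.04));d=s['tool_pos']-h;print(np.hypot(*d[:2]))
for b in np.arange(.1,1.31,.1):
    q=R.from_euler('z',b).apply(d)+h; print(b.round(2),(C.inv().apply(q-s['tool_pos'])/.15).round(3))
E
```

```text
clock: 5.1
tool_pos: [0.5622, -0.0257, 0.0578]
eef_rot: [0.726, 0.687, -0.001, -0.001]
contact_force: [-8.7, 0.8, 5.8]
opening: 0.256
finger_force: 4.3
clk 5.1 pos [ 0.5622 -0.0257  0.0578] psi -0.055 F [-8.7  0.8  5.8] op 0.256 ff 4.3 q7 -0.7 tgt [ 0.5625 -0.0264  0.056 ]
shift [-0.004  0.002  0.012] turn [-0.002  0.001  0.   ]
0.19031998983980503
0.1 [-0.127  0.006  0.   ]
0.2 [-0.252  0.024  0.   ]
0.3 [-0.375  0.055  0.   ]
0.4 [-0.494  0.099  0.   ]
0.5 [-0.609  0.153  0.   ]
0.6 [-0.717  0.219  0.   ]
0.7 [-0.818  0.296  0.   ]
0.8 [-0.911  0.382 -0.   ]
0.9 [-0.995  0.477 -0.   ]
1.0 [-1.07  0.58 -0.  ]
1.1 [-1.133e+00  6.890e-01 -1.000e-03]
1.2 [-1.185e+00  8.050e-01 -1.000e-03]
1.3 [-1.226e+00  9.250e-01 -1.000e-03]
```

```bash
python3 -m pendant '[0,0,0,0,0,0,0, 0,-0.063,0.002,0,0,0,0, 0,-0.127,0.006,0,0,0,0, 0,-0.19,0.014,0,0,0,0, 0,-0.252,0.024,0,0,0,0, 0,-0.315,0.038,0,0,0,0, 0,-0.375,0.055,0,0,0,0, 0,-0.494,0.099,0,0,0,0, 0,-0.609,0.153,0,0,0,0, 0,-0.717,0.219,0,0,0,0, 0,-0.77,0.257,0,0,0,0, 0,-0.77,0.257,0,0,0,0]' 20
cat > arc.py <<'E'
from fit import *
import sys
s=r.get_state();C=R.from_quat(s['eef_rot']);h=tw(P,(.145,0,.04));d=s['tool_pos']-h
a=(np.arctan2(-d[1],-d[0])-P[2]);print('rad',np.hypot(*d[:2]).round(4),'ang',a.round(3),'z',d[2]+.04,'F',s['contact_force'].round(1),'ff',s['finger_force'])
for b in map(float,sys.argv[1:]):
    q=h+.19*np.array([-np.cos(b+P[2]),-np.sin(b+P[2]),0]);q[2]=s['tool_pos'][2]; print(b,(C.inv().apply(q-s['tool_pos'])/.15).round(3))
E
python3 arc.py .6 .75 .8 .9 1 1.1 1.2 1.25
```

```text
clock: 6.3
tool_pos: [0.593, -0.148, 0.0576]
eef_rot: [0.728, 0.686, -0.004, 0.0]
contact_force: [-8.3, -4.4, 9.5]
opening: 0.241
finger_force: 20.0
rad 0.1941 ang 0.665 z 0.05759337953503381 F [-8.3 -4.4  9.5] ff 19.97063721064478
0.6 [ 0.083 -0.027 -0.   ]
0.75 [-0.064  0.092 -0.   ]
0.8 [-0.109  0.136 -0.   ]
0.9 [-0.193  0.232 -0.   ]
1.0 [-0.266  0.335 -0.   ]
1.1 [-0.329  0.445 -0.   ]
1.2 [-0.38   0.561 -0.001]
1.25 [-0.401  0.62  -0.001]
```

```bash
python3 -m pendant '[0,-0.06,0.06,0,0,0,0, 0,-0.11,0.11,0,0,0,0, 0,-0.15,0.16,0,0,0,0, 0,-0.19,0.21,0,0,0,0, 0,-0.23,0.26,0,0,0,0, 0,-0.265,0.31,0,0,0,0, 0,-0.3,0.36,0,0,0,0, 0,-0.33,0.42,0,0,0,0, 0,-0.36,0.48,0,0,0,0, 0,-0.38,0.53,0,0,0,0, 0,-0.4,0.58,0,0,0,0, 0,-0.4,0.58,0,0,0,0]' 20;python3 arc.py
```

```text
clock: 7.5
tool_pos: [0.6782, -0.2134, 0.0573]
eef_rot: [0.727, 0.686, -0.004, 0.002]
contact_force: [-3.4, -7.4, 2.9]
opening: 0.243
finger_force: 20.0
rad 0.1914 ang 1.229 z 0.057302605822046965 F [-3.4 -7.4  2.9] ff 19.999431492760777
```

```bash
python3 -m pendant '[0.6,0,0,0,0,0,0, 0.6,0,0,0,0,0,0, 0.6,0,0,0,0,0,0, 0.6,0,0,-0.3,0,0,0, 0.6,0,0,-0.6,0,0,0, 0.6,0,0,-0.85,0,0,0, 0.6,0.3,0,-0.85,0,0,0, 0.6,0.6,-0.1,-0.85,0,0,0, 0.6,0.9,-0.2,-0.85,0,0,0, 0.6,0.9,-0.2,-0.85,0,0,0]' 20; python3 go.py .6268 .1236 .1 -.781
python3 - <<'E'
from h import *
s=snap('scene','s3')
i=s['img'][165:350,205:455,::-1]; cv2.imwrite('pics/c3.png',cv2.resize(i,None,fx=3.2,fy=3.2,interpolation=cv2.INTER_CUBIC))
E
```

```text
clock: 8.5
tool_pos: [0.6556, -0.0596, 0.1859]
eef_rot: [0.722, 0.692, 0.003, -0.003]
contact_force: [0.4, 0.9, -0.8]
opening: 0.602
finger_force: 0.0
clk 8.5 pos [ 0.6556 -0.0596  0.1859] psi -0.041 F [ 0.4  0.9 -0.8] op 0.602 ff 0.0 q7 -0.43 tgt [0.6268 0.1236 0.1   ]
shift [ 1.208 -0.242  0.583] turn [-0.002 -0.005  0.471]
```

View pics/c3.png

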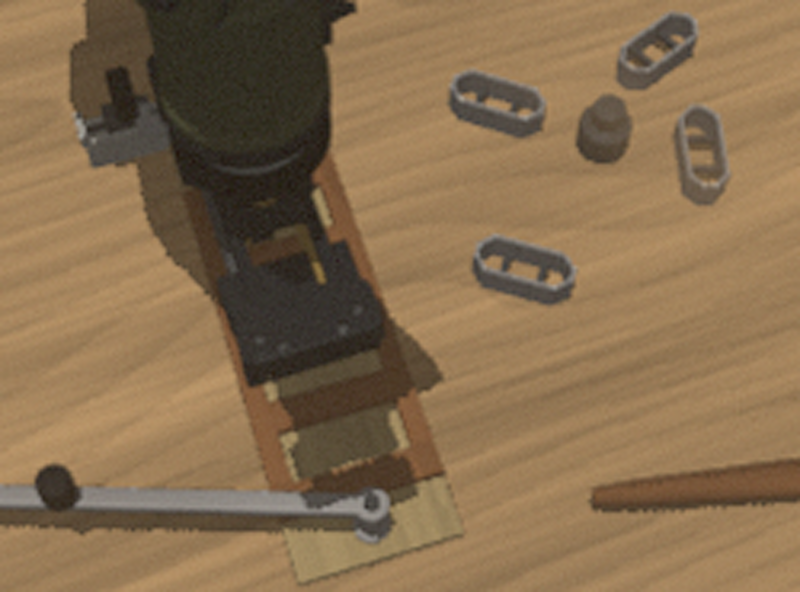

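The bar is open at about 1.23 rad, and the dies haven't moved. I'll refine the die poses by fitting silhouettes in both fixed cameras.

```bash
cat > dies.py <<'E'
# silhouette fit of dies in scene+side cameras; args: list of guesses x,y,yaw
import sys
from h import *
from scipy.optimize import minimize
prism=[(sx*a,sy*b,z) for a,b in((.035,.007),(.027,.015)) for sx in(1,-1) for sy in(1,-1) for z in(0,.025)]
def hull(s,p,k):
    c,si=np.cos(p[2]),np.sin(p[2])
    q=np.array([px(s,(p[0]+c*x-si*y,p[1]+si*x+c*y,z)) for x,y,z in prism])*k
    return cv2.convexHull(q.astype(np.float32))
def fill(img,s,p,k):
    cv2.fillPoly(img,[np.round(hull(s,p,k)*16).astype(np.int32)],1,shift=4)
def fit1(views,g):
    k=4;data=[]
    for s in views:
        u=px(s,(g[0],g[1],.012)).astype(int);o=u-32
        im=s['img'][o[1]:o[1]+64,o[0]:o[0]+64]
        hsv=cv2.cvtColor(im,cv2.COLOR_RGB2HSV)
        m=(hsv[...,1]<80).astype(np.uint8)
        m=cv2.morphologyEx(m,cv2.MORPH_OPEN,np.ones((2,2),np.uint8))
        c,_=cv2.findContours(m,cv2.RETR_EXTERNAL,cv2.CHAIN_APPROX_NONE)
        c=[x for x in c if cv2.contourArea(x)>60]
        if not c: continue
        c=min(c,key=lambda x:np.hypot(*(x.mean((0,1))-32)))
        M=np.zeros((64,64),np.uint8);cv2.fillPoly(M,[cv2.convexHull(c)],1)
        M=cv2.resize(M,None,fx=k,fy=k,interpolation=cv2.INTER_NEAREST)
        s2=dict(s);s2['mtx']=s['mtx'].copy();s2['mtx'][:2,2]-=o-.5; data.append((s2,M))
    def cost(p):
        t=0
        for s,M in data:
            I=np.zeros_like(M);fill(I,s,p,k);t+=1-(I&M).sum()/(I|M).sum()
        return t/len(data)
    best=min((minimize(cost,[g[0],g[1],g[2]+d],method='Nelder-Mead',options=dict(initial_simplex=[[g[0],g[1],g[2]+d],[g[0]+.008,g[1],g[2]+d],[g[0],g[1]+.008,g[2]+d],[g[0],g[1],g[2]+d+.3]],xatol=1e-5,fatol=1e-4)) for d in(0,.4,-.4)),key=lambda x:x.fun)
    return best.x,best.fun,len(data)
if __name__=='__main__':
    v=[snap('scene','sd'),snap('side','dd')]
    for a in sys.argv[1:]:
        p,f,n=fit1(v,list(map(float,a.split(','))));print(p.round(4),'1-IoU',round(f,3),'views',n,'psi',((p[2]-np.pi/2+np.pi/2)%np.pi-np.pi/2).round(3))
E
python3 dies.py .6268,.1236,.79 .494,.1605,.867 .5855,.28,-.349 .4929,.2911,1.814
python3 -c "
from h import *
s=dict(np.load('pics/dd.npz'));print('thread',at(s,362,400,0.0),at(s,362,310,.03))"
```

```text
[0.6201 0.1283 0.8974] 1-IoU 0.107 views 2 psi -0.673
[0.4863 0.1662 0.8791] 1-IoU 0.081 views 2 psi -0.692
[ 0.5787  0.2866 -0.3597] 1-IoU 0.108 views 2 psi 1.211
[0.4857 0.297  1.8919] 1-IoU 0.087 views 2 psi 0.321
thread [0.49920618 0.4605709  0.        ] [0.48988931 0.24319454 0.03      ]
```

```bash
python3 go.py .620 .06 .15 -.673
```

```text
clk 8.7 pos [ 0.6574 -0.0715  0.1849] psi -0.054 F [-0.2 -0.2 -0.5] op 0.601 ff 0.0 q7 -0.43 tgt [0.62 0.06 0.15]
shift [ 0.862 -0.296  0.232] turn [0.    0.001 0.394]
```

```bash
python3 -m pendant '[0.7,0.3,-0.1,0.05,0,0,0.05, 0.7,0.6,-0.2,0.15,0,0,0.14, 0.7,0.86,-0.3,0.2,0,0,0.23, 0.7,0.98,-0.3,0.23,0,0,0.32, 0.7,0.98,-0.3,0.23,0,0,0.394, 0.7,0.98,-0.3,0.23,0,0,0.394, 0.7,0.98,-0.3,0.23,0,0,0.394]' 20; python3 go.py .620 .1283 .14 -.673
python3 - <<'E'
from dies import *
s=snap('wrist','w4')
i=s['img'][...,::-1].copy()
for p,c in(((.6201,.1283,.8974),(0,0,255)),((.6268,.1236,.79),(255,0,0))):
    cv2.polylines(i,[hull(s,p,1).astype(int)],1,c,1)
cv2.imwrite('pics/w4b.png',i)
E
```

```text
clock: 9.35
tool_pos: [0.621, 0.076, 0.1501]
eef_rot: [0.901, 0.434, -0.0, 0.001]
contact_force: [0.6, -0.1, -0.3]
opening: 0.698
finger_force: 0.0
clk 9.3 pos [0.621  0.076  0.1501] psi -0.674 F [ 0.6 -0.1 -0.3] op 0.698 ff 0.0 q7 -1.19 tgt [0.62   0.1283 0.14  ]
shift [ 0.268 -0.223  0.067] turn [ 0.001  0.001 -0.001]
```

View pics/w4b.png

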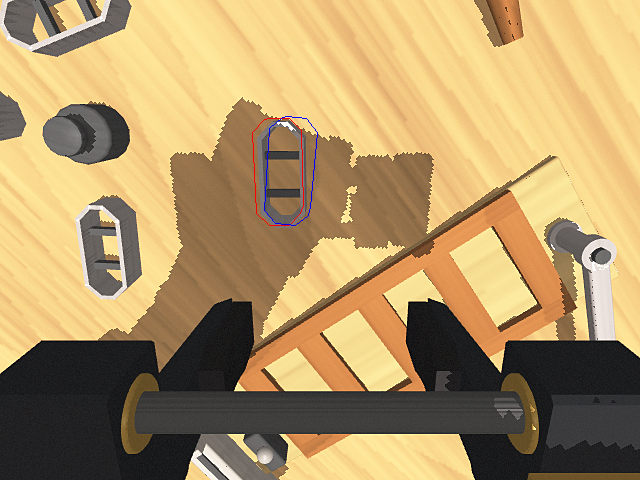

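The wrist view shows the die at about (284,172), between the two estimates and within 3 mm of each. The second die at (110,250) is visible too. I'll fit directly in the wrist image.

```bash
sed -i 's/def fit1(views,g):/def fit1(views,g,w=32,k=4,thr=80):/; s/k=4;data=\[\]/data=[]/; s/u-32/u-w;o=np.clip(o,0,[640-2*w,480-2*w])/; s/o\[1\]+64,o\[0\]:o\[0\]+64/o[1]+2*w,o[0]:o[0]+2*w/; s/(64,64)/M0/; s/M=np.zeros(M0/M=np.zeros(m.shape/; s/-32)/-(u-o))/; s/<80)/<thr)/' dies.py
cat > wd.py <<'E'
import sys
from dies import *
s=snap('wrist','wd')
for a in sys.argv[1:]:
    g=list(map(float,a.split(',')))
    for t in(60,80,100):
        p,f,n=fit1([s],g,80,2,t);print(t,p.round(4),round(f,3),'psi',(p[2]%np.pi-np.pi/2).round(3))
E
python3 wd.py .6225,.127,.86 .494,.1605,.867
```

```text
60 [0.6211 0.125  0.9025] 0.042 psi -0.668
80 [0.621  0.1251 0.8944] 0.034 psi -0.676
100 [0.621  0.1249 0.8976] 0.036 psi -0.673
60 [0.4865 0.1628 0.8489] 0.038 psi -0.722
80 [0.4863 0.1627 0.8486] 0.037 psi -0.722
100 [0.4865 0.1628 0.8457] 0.038 psi -0.725
```

```bash
python3 go.py .621 .125 .010 -.673
```

```text
clk 9.4 pos [0.6208 0.0763 0.1502] psi -0.675 F [ 0.3  0.3 -0.4] op 0.703 ff 0.0 q7 -1.19 tgt [0.621 0.125 0.01 ]
shift [ 0.255 -0.202  0.934] turn [ 0.     0.    -0.001]
```

```bash
python3 -m pendant '[0.7,0.13,-0.1,0,0,0,0, 0.7,0.255,-0.2,0.1,0,0,0, 0.7,0.255,-0.2,0.35,0,0,0, 0.7,0.255,-0.2,0.6,0,0,0, 0.7,0.255,-0.2,0.8,0,0,0, 0.7,0.255,-0.2,0.93,0,0,0, 0.7,0.255,-0.2,0.93,0,0,0, 0.7,0.255,-0.2,0.93,0,0,0]' 20; python3 go.py .621 .125 .010 -.673
```

```text
clock: 10.25
tool_pos: [0.6212, 0.1262, 0.011]
eef_rot: [0.901, 0.433, 0.0, -0.0]
contact_force: [-0.1, 1.5, -0.7]
opening: 0.702
finger_force: 0.0
clk 10.2 pos [0.6212 0.1262 0.011 ] psi -0.674 F [-0.1  1.5 -0.7] op 0.702 ff 0.0 q7 -1.33 tgt [0.621 0.125 0.01 ]
shift [-0.007  0.004  0.007] turn [ 0.    -0.    -0.001]
```

```bash
python3 -m pendant '[0,-0.005,0,0,0,0,0, 0,-0.005,0,0,0,0,0, 0,-0.005,0,0,0,0,0, 0,-0.005,0,0,0,0,0, 0,-0.005,0,0,0,0,0, 0,-0.005,0,-0.15,0,0,0, 0,-0.005,0,-0.35,0,0,0, 0,-0.005,0,-0.5,0,0,0, 0,-0.005,0,-0.5,0,0,0]' 20; python3 go.py c .087 0 .075 0; python3 go.py c .087 0 .018 0
```

```text
clock: 11.15
tool_pos: [0.6223, 0.1269, 0.0886]
eef_rot: [0.901, 0.434, 0.003, 0.0]
contact_force: [1.0, -0.1, -1.0]
opening: 0.338
finger_force: 20.0
clk 11.2 pos [0.6223 0.1269 0.0886] psi -0.674 F [ 1.  -0.1 -1. ] op 0.338 ff 20.0 q7 -1.29 tgt [ 0.6943 -0.0337  0.075 ]
shift [-0.538  1.042  0.092] turn [ 0.003 -0.002 -0.394]
clk 11.2 pos [0.6223 0.1269 0.0886] psi -0.674 F [ 1.  -0.1 -1. ] op 0.338 ff 20.0 q7 -1.29 tgt [ 0.6943 -0.0337  0.018 ]
shift [-0.54   1.041  0.472] turn [ 0.003 -0.002 -0.394]
```

```bash
python3 -m pendant '[0,-0.07,0.13,0,0,0,-0.06, 0,-0.15,0.28,0,0,0,-0.14, 0,-0.24,0.46,0,0,0,-0.22, 0,-0.33,0.64,0,0,0,-0.3, 0,-0.42,0.8,0,0,0,-0.37, 0,-0.48,0.92,0,0,0,-0.394, 0,-0.52,1,0,0,0,-0.394, 0,-0.54,1,0,0,0,-0.394, 0,-0.54,1,0,0,0,-0.394, 0,-0.54,1,0,0,0,-0.394]' 20; python3 go.py c .087 0 .020 0
python3 -c "
from h import *
s=snap('wrist','w5')"
```

```text
clock: 12.15
tool_pos: [0.6862, -0.0285, 0.0856]
eef_rot: [0.726, 0.688, 0.0, -0.001]
contact_force: [-0.1, -0.4, -0.3]
opening: 0.34
finger_force: 20.0
clk 12.2 pos [ 0.6862 -0.0285  0.0856] psi -0.053 F [-0.1 -0.4 -0.3] op 0.34 ff 20.0 q7 -0.53 tgt [ 0.6943 -0.0337  0.02  ]
shift [-0.032  0.056  0.437] turn [-0.001 -0.001  0.002]
```

View pics/w5.png

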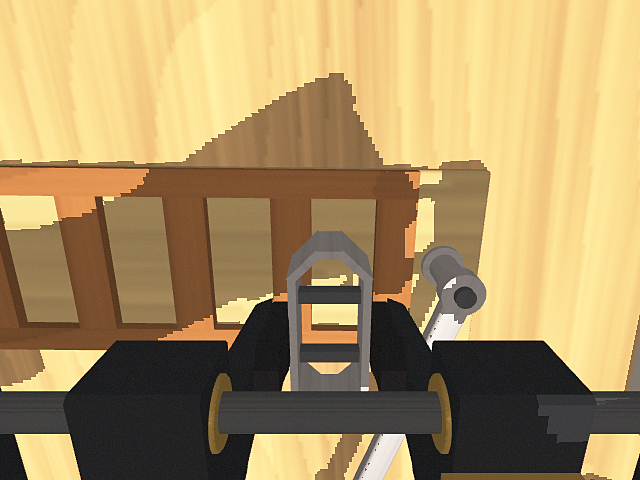

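The die is held straight, with its far end at (327,233). Bay 3's opening spans columns 310–376. I'll check the length offset in the grip and align.

```bash
cat > held.py <<'E'
import sys
from h import *
s=dict(np.load('pics/%s.npz'%sys.argv[1]));st=r.get_state();u,v=map(float,sys.argv[2:4])
zt=st['tool_pos'][2]-.0105+.025
p=at(s,u,v,zt);C=R.from_quat(st['eef_rot']);print('end in tool axes (expect .035,0)',C.inv().apply(p-st['tool_pos']).round(4))
E
python3 held.py w5 327 233
python3 -m pendant '[0,-0.03,0.03,0.1,0,0,0, 0,-0.032,0.056,0.15,0,0,0, 0,-0.032,0.056,0.15,0,0,0, 0,-0.032,0.056,0.15,0,0,0]' 20; python3 go.py c .087 0 .019 0
```

```text
end in tool axes (expect .035,0) [ 0.0408 -0.0001 -0.0145]
clock: 12.6
tool_pos: [0.6948, -0.0358, 0.0625]
eef_rot: [0.726, 0.687, -0.0, -0.0]
contact_force: [1.4, 0.2, -1.6]
opening: 0.338
finger_force: 20.0
clk 12.6 pos [ 0.6948 -0.0358  0.0625] psi -0.055 F [ 1.4  0.2 -1.6] op 0.338 ff 20.0 q7 -0.53 tgt [ 0.6943 -0.0337  0.019 ]
shift [ 0.014 -0.004  0.29 ] turn [-0.001 -0.     0.   ]
```

Run:
```python
from h import *
s=dict(np.load('pics/w5.npz'));p=np.array([.6862,-.0285,.0856]);C=R.from_quat([.726,.688,0,-.001])
for v,z in((233,.0856-.0105),(257,.0856+.0145)): print(C.inv().apply(at(s,327,v,z)-p).round(4))
```

```text
[ 0.0333 -0.0001  0.0105]
[ 0.0321  0.     -0.0145]
```

```bash
python3 -m pendant '[0,0.02,-0.004,0.08,0,0,0, 0,0.02,-0.004,0.16,0,0,0, 0,0.02,-0.004,0.22,0,0,0, 0,0.02,-0.004,0.26,0,0,0, 0,0.02,-0.004,0.285,0,0,0, 0,0.02,-0.004,0.285,0,0,0]' 20; python3 go.py c .087 0 .019 0
```

```text
clock: 13.2
tool_pos: [0.6946, -0.033, 0.0202]
eef_rot: [0.726, 0.687, -0.0, -0.0]
contact_force: [0.1, 0.9, -1.0]
opening: 0.337
finger_force: 20.0
clk 13.2 pos [ 0.6946 -0.033   0.0202] psi -0.055 F [ 0.1  0.9 -1. ] op 0.337 ff 20.0 q7 -0.56 tgt [ 0.6943 -0.0337  0.019 ]
shift [-0.005 -0.002  0.008] turn [-0. -0.  0.]
```

```bash
python3 -m pendant '[0.45,0,0,0.003,0,0,0, 0.45,0,0,0.003,0,0,0, 0.45,0,0,0.003,0,0,0, 0.45,0,0,-0.1,0,0,0, 0.45,0,0,-0.3,0,0,0, 0.6,0,0,-0.6,0,0,0, 0.7,0.1,-0.2,-0.8,0,0,0.08, 0.7,0.3,-0.45,-0.85,0,0,0.17, 0.7,0.6,-0.7,-0.85,0,0,0.26, 0.7,0.85,-0.95,-0.85,0,0,0.35, 0.7,0.85,-0.95,-0.85,0,0,0.42]' 20; python3 go.py .4865 .1628 .12 -.722
```

```text
clock: 14.3
tool_pos: [0.5554, 0.1088, 0.15]
eef_rot: [0.909, 0.417, 0.0, -0.002]
contact_force: [0.8, 0.5, 0.5]
opening: 0.702
finger_force: 0.0
clk 14.3 pos [0.5554 0.1088 0.15  ] psi -0.711 F [0.8 0.5 0.5] op 0.702 ff 0.0 q7 -1.35 tgt [0.4865 0.1628 0.12  ]
shift [-0.027 -0.582  0.202] turn [-0.002 -0.002  0.007]
```

```bash
python3 -m pendant '[0.7,-0.02,-0.3,0.05,0,0,0, 0.7,-0.03,-0.58,0.15,0,0,0.007, 0.7,-0.03,-0.58,0.2,0,0,0.007, 0.7,-0.03,-0.58,0.2,0,0,0.007, 0.7,-0.03,-0.58,0.2,0,0,0.007]' 20; python3 wd.py .4865,.1628,.849; python3 dies.py .4865,.1628,.85 .579,.284,-.36 .486,.294,1.89;  python3 go.py .4865 .1628 .01 -.722
```

```text
clock: 14.8
tool_pos: [0.4921, 0.1552, 0.1187]
eef_rot: [0.912, 0.409, 0.001, 0.0]
contact_force: [0.1, 0.5, -0.4]
opening: 0.703
finger_force: 0.0
60 [0.487  0.1623 0.8493] 0.035 psi -0.721
80 [0.487  0.1624 0.8536] 0.032 psi -0.717
100 [0.487  0.1623 0.8529] 0.042 psi -0.718
[0.486  0.1663 0.8932] 1-IoU 0.096 views 2 psi -0.678
[ 0.5791  0.2862 -0.3675] 1-IoU 0.081 views 2 psi 1.203
[0.4856 0.2973 1.8934] 1-IoU 0.082 views 2 psi 0.323
clk 14.9 pos [0.4921 0.1548 0.1186] psi -0.728 F [ 0.5 -0.8 -0. ] op 0.703 ff 0.0 q7 -1.53 tgt [0.4865 0.1628 0.01  ]
shift [ 0.014 -0.064  0.724] turn [ 0.001 -0.001 -0.004]
```

```bash
python3 -m pendant '[0.7,0.01,-0.06,0.1,0,0,0, 0.7,0.01,-0.06,0.3,0,0,0, 0.7,0.01,-0.06,0.5,0,0,0, 0.7,0.01,-0.06,0.65,0,0,0, 0.7,0.01,-0.06,0.723,0,0,0, 0.7,0.01,-0.06,0.723,0,0,0, 0.7,0.01,-0.06,0.723,0,0,0]' 20; python3 go.py .487 .1623 .010 -.718
```

```text
clock: 15.65
tool_pos: [0.4856, 0.1628, 0.0101]
eef_rot: [0.912, 0.41, 0.001, 0.0]
contact_force: [-0.1, -0.1, 0.9]
opening: 0.696
finger_force: 0.0
clk 15.7 pos [0.4856 0.1628 0.0101] psi -0.726 F [-0.1 -0.1  0.9] op 0.696 ff 0.0 q7 -1.62 tgt [0.487  0.1623 0.01  ]
shift [0.004 0.009 0.001] turn [ 0.    -0.001 -0.005]
```

```bash
python3 -m pendant '[0,0,0.005,0,0,0,0, 0,0,0.005,0,0,0,0, 0,0,0.005,0,0,0,0, 0,0,0.005,0,0,0,0, 0,0,0.005,0,0,0,0, 0,0,0.005,-0.15,0,0,0, 0,0,0.005,-0.35,0,0,0, 0,0,0.005,-0.5,0,0,0, 0,0,0.005,-0.5,0,0,0]' 20; python3 go.py c .029 0.001 .085 0
```

```text
clock: 16.55
tool_pos: [0.487, 0.1629, 0.0868]
eef_rot: [0.912, 0.41, 0.002, -0.0]
contact_force: [1.9, -0.8, -1.3]
opening: 0.333
finger_force: 20.0
clk 16.6 pos [0.487  0.1629 0.0868] psi -0.726 F [ 1.9 -0.8 -1.3] op 0.333 ff 20.0 q7 -1.58 tgt [ 0.6364 -0.0295  0.085 ]
shift [-0.297  1.596  0.014] turn [ 0.002 -0.002 -0.427]
```

```bash
python3 -m pendant '[0,-0.02,0.12,0,0,0,-0.04, 0,-0.05,0.28,0,0,0,-0.1, 0,-0.08,0.46,0,0,0,-0.17, 0,-0.12,0.64,0,0,0,-0.24, 0,-0.15,0.82,0,0,0,-0.31, 0,-0.18,0.95,0,0,0,-0.38, 0,-0.18,0.99,0,0,0,-0.427, 0,-0.18,0.99,0,0,0,-0.427]' 20; python3 go.py c .029 0.001 .085 0
```

```text
clock: 17.35
tool_pos: [0.5785, 0.0419, 0.0829]
eef_rot: [0.727, 0.686, -0.001, -0.0]
contact_force: [-0.4, 0.4, -1.0]
opening: 0.342
finger_force: 20.0
clk 17.4 pos [0.5785 0.0419 0.0829] psi -0.058 F [-0.4  0.4 -1. ] op 0.342 ff 20.0 q7 -0.84 tgt [ 0.6364 -0.0295  0.085 ]
shift [-0.453  0.413 -0.015] turn [-0.001  0.    -0.001]
```

```bash
python3 -m pendant '[0,-0.1,0.1,0,0,0,0, 0,-0.22,0.22,0,0,0,0, 0,-0.35,0.33,0,0,0,0, 0,-0.43,0.4,0,0,0,0, 0,-0.453,0.413,0,0,0,0, 0,-0.453,0.413,0,0,0,0, 0,-0.453,0.413,0,0,0,0]' 20; python3 go.py c .029 0.001 .02 0
python3 -c "
from h import *
s=snap('wrist','w6')"
```

```text
clock: 18.05
tool_pos: [0.6357, -0.0256, 0.0842]
eef_rot: [0.726, 0.688, -0.0, -0.001]
contact_force: [-0.2, 0.1, -1.7]
opening: 0.339
finger_force: 20.0
clk 18.1 pos [ 0.6357 -0.0256  0.0842] psi -0.053 F [-0.2  0.1 -1.7] op 0.339 ff 20.0 q7 -0.64 tgt [ 0.6364 -0.0295  0.02  ]
shift [-0.026  0.007  0.428] turn [-0.001 -0.001  0.001]
```

View pics/w6.png

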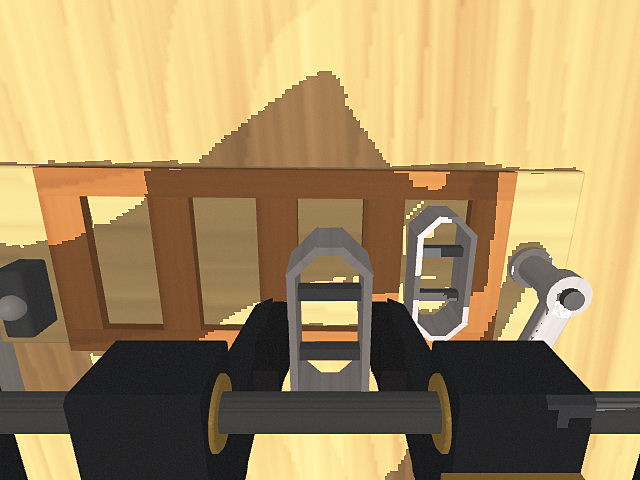

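The bay 3 die is seated flat at (440,273). The second die is straight in the grip, with its end at (327,228), and sits over bay 2. I'll lower it.

```bash
python3 -m pendant '[0,-0.03,0.007,0.08,0,0,0, 0,-0.03,0.007,0.18,0,0,0, 0,-0.03,0.007,0.28,0,0,0, 0,-0.03,0.007,0.35,0,0,0, 0,-0.03,0.007,0.4,0,0,0, 0,-0.03,0.007,0.425,0,0,0, 0,-0.03,0.007,0.425,0,0,0]' 20; python3 go.py c .029 0 .0195 0
```

```text
clock: 18.8
tool_pos: [0.6374, -0.032, 0.0202]
eef_rot: [0.726, 0.687, -0.0, -0.0]
contact_force: [0.2, -0.8, -0.5]
opening: 0.335
finger_force: 20.0
clk 18.8 pos [ 0.6374 -0.032   0.0202] psi -0.055 F [ 0.2 -0.8 -0.5] op 0.335 ff 20.0 q7 -0.69 tgt [ 0.6363 -0.0305  0.0195]
shift [ 0.01  -0.007  0.005] turn [-0. -0.  0.]
```

```bash
python3 -m pendant '[0.45,0,0,0.003,0,0,0, 0.45,0,0,0.003,0,0,0, 0.45,0,0,0.003,0,0,0, 0.45,0,0,-0.1,0,0,0, 0.45,0,0,-0.3,0,0,0, 0.48,0,0,-0.6,0,0,0, 0.48,0.2,-0.05,-0.85,0,0,-0.09, 0.48,0.45,-0.1,-0.9,0,0,-0.18, 0.48,0.7,-0.15,-0.9,0,0,-0.27, 0.48,0.95,-0.2,-0.9,0,0,-0.36, 0.48,0.95,-0.2,-0.9,0,0,-0.45, 0.48,0.95,-0.2,-0.9,0,0,-0.54]' 20; python3 go.py .579 .283 .15 1.203
```

```text
clock: 20.0
tool_pos: [0.6153, 0.114, 0.1576]
eef_rot: [0.375, 0.927, 0.001, 0.001]
contact_force: [-0.0, -0.3, -0.8]
opening: 0.478
finger_force: 0.0
clk 20.0 pos [0.6153 0.114  0.1576] psi 0.803 F [-0.  -0.3 -0.8] op 0.478 ff 0.0 q7 -0.1 tgt [0.579 0.283 0.15 ]
shift [0.957 0.642 0.051] turn [ 0.001  0.001 -0.255]
```

```bash
python3 -m pendant '[0.48,0.25,0.17,0,0,0,-0.09, 0.48,0.5,0.34,0.02,0,0,-0.18, 0.48,0.75,0.5,0.04,0,0,-0.255, 0.48,0.957,0.642,0.05,0,0,-0.255, 0.48,0.957,0.642,0.05,0,0,-0.255, 0.48,0.957,0.642,0.05,0,0,-0.255, 0.48,0.957,0.642,0.05,0,0,-0.255]' 20; python3 wd.py .579,.283,-.367; python3 go.py .579 .283 .01 1.203
```

```text
clock: 20.7
tool_pos: [0.5816, 0.2793, 0.1488]
eef_rot: [0.188, 0.982, -0.001, 0.001]
contact_force: [0.7, 0.9, -0.3]
opening: 0.483
finger_force: 0.0
60 [ 0.5824  0.2834 -0.3302] 0.034 psi 1.241
80 [ 0.5824  0.2834 -0.3303] 0.036 psi 1.241
100 [ 0.5821  0.2833 -0.3377] 0.045 psi 1.233
clk 20.8 pos [0.5817 0.279  0.1486] psi 1.191 F [0.1 0.3 0.6] op 0.482 ff 0.0 q7 -0.0 tgt [0.579 0.283 0.01 ]
shift [0.028 0.019 0.924] turn [-0.001  0.001 -0.008]
```

```bash
python3 go.py .5823 .2833 .01 1.238; python3 -m pendant '[0.48,0.005,0.028,0.1,0,0,-0.03, 0.48,0.005,0.028,0.3,0,0,-0.03, 0.48,0.005,0.028,0.45,0,0,-0.03, 0.48,0.005,0.028,0.6,0,0,-0.03, 0.48,0.005,0.028,0.6,0,0,-0.03]' 20;python3 wd.py .5823,.2833,-.333;python3 go.py .5823 .2833 .01 1.238
```

```text
clk 20.8 pos [0.5817 0.279  0.1486] psi 1.191 F [0.1 0.3 0.6] op 0.482 ff 0.0 q7 -0.0 tgt [0.5823 0.2833 0.01  ]
shift [0.008 0.029 0.924] turn [-0.001  0.001 -0.03 ]
clock: 21.25
tool_pos: [0.58, 0.2825, 0.0542]
eef_rot: [0.164, 0.986, -0.003, -0.002]
contact_force: [0.0, -1.4, 0.3]
opening: 0.475
finger_force: 0.0
60 [ 0.5822  0.2834 -0.3409] 0.036 psi 1.23
80 [ 0.5824  0.2834 -0.3408] 0.034 psi 1.23
100 [0.5885 0.2937 0.2979] 0.311 psi -1.273
clk 21.3 pos [0.5808 0.2837 0.0562] psi 1.241 F [ 0.2 -0.7  0.6] op 0.477 ff 0.0 q7 -0.04 tgt [0.5823 0.2833 0.01  ]
shift [-0.011  0.002  0.308] turn [-0.002 -0.001  0.002]
```

```bash
python3 -m pendant '[0.48,-0.008,0.002,0.15,0,0,0, 0.48,-0.008,0.002,0.25,0,0,0, 0.48,-0.008,0.002,0.308,0,0,0, 0.48,-0.008,0.002,0.308,0,0,0, 0.48,-0.008,0.002,0.308,0,0,0]' 20; python3 go.py .5823 .2833 .01 1.232
```

```text
clock: 21.8
tool_pos: [0.583, 0.2855, 0.0126]
eef_rot: [0.164, 0.986, 0.0, 0.0]
contact_force: [0.9, -0.1, -0.2]
opening: 0.48
finger_force: 0.0
clk 21.8 pos [0.583  0.2855 0.0126] psi 1.241 F [ 0.9 -0.1 -0.2] op 0.48 ff 0.0 q7 -0.08 tgt [0.5823 0.2833 0.01  ]
shift [-0.    -0.016  0.018] turn [0.    0.    0.006]
```

```bash
python3 -m pendant '[0.48,0,-0.012,0.015,0,0,0, 0,0,-0.012,0.015,0,0,0, 0,0,-0.012,0.015,0,0,0, 0,0,-0.012,0.015,0,0,0, 0,0,-0.012,0.015,0,0,0, 0,0,-0.012,0.015,0,0,0, 0,0,-0.012,-0.15,0,0,0, 0,0,-0.012,-0.35,0,0,0, 0,0,-0.012,-0.5,0,0,0, 0,0,-0.012,-0.5,0,0,0]' 20; python3 go.py c -.029 0 .088 0
```

```text
clock: 22.8
tool_pos: [0.5835, 0.2853, 0.09]
eef_rot: [0.164, 0.986, 0.002, 0.002]
contact_force: [0.2, -0.1, -1.5]
opening: 0.336
finger_force: 20.0
clk 22.8 pos [0.5835 0.2853 0.09  ] psi 1.241 F [ 0.2 -0.1 -1.5] op 0.336 ff 20.0 q7 -0.01 tgt [ 0.5784 -0.0272  0.088 ]
shift [-0.643 -1.982  0.005] turn [ 0.004 -0.001  0.825]
```

```bash
python3 -m pendant '[0,-0.04,-0.12,0,0,0,0.05, 0,-0.1,-0.28,0,0,0,0.12, 0,-0.15,-0.44,0,0,0,0.2, 0,-0.2,-0.6,0,0,0,0.28, 0,-0.25,-0.76,0,0,0,0.36, 0,-0.3,-0.9,0,0,0,0.44, 0,-0.32,-0.98,0,0,0,0.52, 0,-0.32,-1,0,0,0,0.6, 0,-0.32,-1,0,0,0,0.68, 0,-0.32,-1,0,0,0,0.76, 0,-0.32,-1,0,0,0,0.825, 0,-0.32,-1,0,0,0,0.825]' 20; python3 go.py c -.029 0 .088 0
```

```text
clock: 24.0
tool_pos: [0.5784, 0.1258, 0.0859]
eef_rot: [0.726, 0.687, -0.001, -0.0]
contact_force: [-0.2, 0.4, -0.9]
opening: 0.339
finger_force: 20.0
clk 24.0 pos [0.5784 0.1258 0.0859] psi -0.055 F [-0.2  0.4 -0.9] op 0.339 ff 20.0 q7 -0.97 tgt [ 0.5784 -0.0272  0.088 ]
shift [-1.019  0.056 -0.013] turn [-0.001  0.001  0.   ]
```

```bash
python3 -m pendant '[0,-0.12,0.01,0,0,0,0, 0,-0.28,0.02,0,0,0,0, 0,-0.45,0.03,0,0,0,0, 0,-0.62,0.04,0,0,0,0, 0,-0.78,0.05,0,0,0,0, 0,-0.92,0.056,0,0,0,0, 0,-1,0.056,0,0,0,0, 0,-1,0.056,0,0,0,0, 0,-1,0.056,0,0,0,0]' 20
cat > hc.py <<'E'
# pose of held die from wrist camera, relative to TCP in tool axes: silhouette prism at held height, psi fixed
import dies
from dies import *
s=snap('wrist','wh');st=r.get_state();p=st['tool_pos'];C=R.from_quat(st['eef_rot']).as_matrix()
tip=.0105
im=cv2.cvtColor(s['img'],cv2.COLOR_RGB2HSV)
# scan far-end edge: column through die middle, gray->wood transition
col=int(px(s,p+C@[.035,0,tip])[0]);m=np.median(im[:,col-3:col+4,1],axis=1)
v=next(i for i in range(300,100,-1) if (m[i-4:i+1]>80).all()); print('col',col,'edge row',v,'end x in tool', (C.T@(at(s,col,v,p[2]-tip)-p))[0].round(4))
E
python3 hc.py; python3 go.py c -.029 0 .0195 0
```

```text
clock: 24.9
tool_pos: [0.5791, -0.0229, 0.0869]
eef_rot: [0.726, 0.688, 0.001, -0.001]
contact_force: [0.2, -0.2, -1.1]
opening: 0.338
finger_force: 20.0
col 327 edge row 280 end x in tool 0.0123
clk 24.9 pos [ 0.5792 -0.0223  0.087 ] psi -0.052 F [ 1.1 -0.1 -1.3] op 0.338 ff 20.0 q7 -0.75 tgt [ 0.5784 -0.0272  0.0195]
shift [-0.034 -0.003  0.45 ] turn [ 0.    -0.001  0.002]
```

```bash
sed -i 's/^v=next.*/v=next(i for i in range(190,300) if (m[i:i+6]<80).all()); print("edge row",v,"end x in tool", (C.T@(at(s,col,v,p[2]-tip)-p))[0].round(4))/' hc.py; python3 hc.py
```

```text
edge row 226 end x in tool 0.0361
```

```bash
python3 -m pendant '[0,-0.04,-0.003,0.05,0,0,0, 0,-0.04,-0.003,0.15,0,0,0, 0,-0.04,-0.003,0.25,0,0,0, 0,-0.04,-0.003,0.34,0,0,0, 0,-0.04,-0.003,0.4,0,0,0, 0,-0.04,-0.003,0.445,0,0,0, 0,-0.04,-0.003,0.445,0,0,0]' 20; python3 go.py c -.029 -.001 .0195 0
```

```text
clock: 25.7
tool_pos: [0.5779, -0.03, 0.0193]
eef_rot: [0.726, 0.688, -0.001, -0.0]
contact_force: [-0.1, -0.0, -1.7]
opening: 0.342
finger_force: 20.0
clk 25.7 pos [ 0.5779 -0.03    0.0193] psi -0.055 F [-0.1 -0.  -1.7] op 0.342 ff 20.0 q7 -0.82 tgt [ 0.5784 -0.0282  0.0195]
shift [ 0.012  0.003 -0.001] turn [-0.001  0.     0.   ]
```

```bash
python3 -m pendant '[0.45,0,0,0,0,0,0, 0.45,0,0,0,0,0,0, 0.45,0,0,0,0,0,0, 0.45,0,0,-0.1,0,0,0, 0.45,0,0,-0.3,0,0,0, 0.55,0,0,-0.6,0,0,0, 0.55,0.2,-0.1,-0.85,0,0,-0.09, 0.55,0.45,-0.25,-0.9,0,0,-0.18, 0.55,0.7,-0.4,-0.9,0,0,-0.24, 0.55,0.95,-0.5,-0.9,0,0,-0.24, 0.55,0.95,-0.5,-0.9,0,0,-0.24]' 20; python3 go.py .487 .291 .13 .3
```

```text
clock: 26.8
tool_pos: [0.5095, 0.1236, 0.1578]
eef_rot: [0.58, 0.814, 0.003, -0.001]
contact_force: [-0.0, -0.6, 0.7]
opening: 0.548
finger_force: 0.0
clk 26.8 pos [0.5095 0.1236 0.1578] psi 0.333 F [-0.  -0.6  0.7] op 0.548 ff 0.0 q7 -0.71 tgt [0.487 0.291 0.13 ]
shift [1.103 0.222 0.192] turn [ 0.002 -0.003  0.021]
```

```bash
python3 -m pendant '[0.55,0.25,0.05,0,0,0,0, 0.55,0.5,0.1,0,0,0,0, 0.55,0.75,0.16,0.05,0,0,0, 0.55,0.95,0.22,0.15,0,0,0, 0.55,0.95,0.22,0.19,0,0,0, 0.55,0.95,0.22,0.19,0,0,0, 0.55,0.95,0.22,0.19,0,0,0]' 20; python3 wd.py .487,.291,1.87; python3 go.py .487 .291 .055 .3
```

```text
clock: 27.5
tool_pos: [0.4982, 0.2597, 0.1272]
eef_rot: [0.585, 0.811, -0.001, 0.001]
contact_force: [-0.0, -0.3, -0.5]
opening: 0.554
finger_force: 0.0
60 [0.4874 0.2941 1.8832] 0.041 psi 0.312
80 [0.4874 0.2939 1.8938] 0.043 psi 0.323
100 [0.4874 0.2939 1.8938] 0.04 psi 0.323
clk 27.6 pos [0.4983 0.2598 0.1274] psi 0.32 F [-0.1 -1.1 -0.7] op 0.548 ff 0.0 q7 -0.93 tgt [0.487 0.291 0.055]
shift [ 0.222 -0.006  0.482] turn [0.    0.001 0.012]
```

```bash
python3 -m pendant '[0.55,0.12,0,0,0,0,0, 0.55,0.24,0.003,0.1,0,0,0, 0.55,0.24,0.003,0.3,0,0,0, 0.55,0.24,0.003,0.5,0,0,0, 0.55,0.24,0.003,0.68,0,0,0, 0.55,0.24,0.003,0.78,0,0,0, 0.55,0.24,0.003,0.78,0,0,0, 0.55,0.24,0.003,0.78,0,0,0]' 20; python3 go.py .4874 .294 .01 .32
```

```text
clock: 28.35
tool_pos: [0.4873, 0.2961, 0.0107]
eef_rot: [0.585, 0.811, 0.001, 0.0]
contact_force: [0.8, 0.2, -0.2]
opening: 0.548
finger_force: 0.0
clk 28.4 pos [0.4873 0.2961 0.0107] psi 0.321 F [ 0.8  0.2 -0.2] op 0.548 ff 0.0 q7 -1.13 tgt [0.4874 0.294  0.01  ]
shift [-0.013 -0.003  0.005] turn [ 0.001 -0.     0.001]
```

```bash
python3 -m pendant '[0.55,-0.01,0,0.003,0,0,0, 0,-0.01,0,0.003,0,0,0, 0,-0.01,0,0.003,0,0,0, 0,-0.01,0,0.003,0,0,0, 0,-0.01,0,0.003,0,0,0, 0,-0.01,0,0.003,0,0,0, 0,-0.01,0,-0.15,0,0,0, 0,-0.01,0,-0.35,0,0,0, 0,-0.01,0,-0.5,0,0,0, 0,-0.01,0,-0.5,0,0,0]' 20; python3 go.py c -.087 0 .088 0
```

```text
clock: 29.35
tool_pos: [0.4884, 0.2961, 0.0872]
eef_rot: [0.585, 0.811, 0.003, 0.001]
contact_force: [0.2, 0.7, -0.8]
opening: 0.339
finger_force: 20.0
clk 29.4 pos [0.4884 0.2961 0.0872] psi 0.322 F [ 0.2  0.7 -0.8] op 0.339 ff 20.0 q7 -1.03 tgt [ 0.5205 -0.024   0.088 ]
shift [-2.093 -0.472 -0.012] turn [ 0.003 -0.002  0.24 ]
```

```bash
python3 -m pendant '[0,-0.12,-0.02,0,0,0,0.03, 0,-0.28,-0.05,0,0,0,0.07, 0,-0.45,-0.09,0,0,0,0.12, 0,-0.62,-0.13,0,0,0,0.17, 0,-0.8,-0.17,0,0,0,0.22, 0,-0.93,-0.2,0,0,0,0.24, 0,-1,-0.22,0,0,0,0.24, 0,-1,-0.22,0,0,0,0.24]' 20; python3 go.py c -.087 0 .088 0
```

```text
clock: 30.15
tool_pos: [0.5026, 0.1387, 0.0837]
eef_rot: [0.727, 0.686, -0.002, 0.0]
contact_force: [-0.3, 1.1, -1.5]
opening: 0.338
finger_force: 20.0
clk 30.1 pos [0.5026 0.1387 0.0837] psi -0.058 F [-0.3  1.1 -1.5] op 0.338 ff 20.0 q7 -1.16 tgt [ 0.5205 -0.024   0.088 ]
shift [-1.076  0.183 -0.026] turn [-0.001  0.002 -0.002]
```

```bash
python3 -m pendant '[0,-0.12,0.03,0,0,0,0, 0,-0.28,0.06,0,0,0,0, 0,-0.45,0.09,0,0,0,0, 0,-0.62,0.12,0,0,0,0, 0,-0.8,0.15,0,0,0,0, 0,-0.94,0.175,0,0,0,0, 0,-1,0.183,0,0,0,0, 0,-1,0.183,0,0,0,0, 0,-1,0.183,0,0,0,0, 0,-1,0.183,0,0,0,0]' 20; python3 hc.py; python3 go.py c -.087 0 .0195 0
```

```text
clock: 31.15
tool_pos: [0.5225, -0.007, 0.0849]
eef_rot: [0.725, 0.688, 0.001, -0.0]
contact_force: [-0.3, 0.4, -1.3]
opening: 0.34
finger_force: 20.0
edge row 229 end x in tool 0.0352
clk 31.2 pos [ 0.5224 -0.0073  0.0849] psi -0.052 F [-0.1 -0.7 -1.5] op 0.338 ff 20.0 q7 -0.91 tgt [ 0.5205 -0.024   0.0195]
shift [-0.112 -0.007  0.436] turn [ 0.    -0.001  0.002]
```

View pics/wh.png

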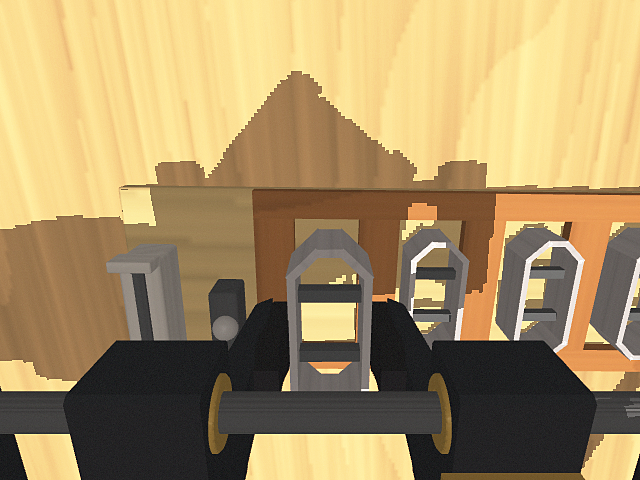

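All the placed dies are seated, at (433,290) and (545,290) in this view. The last one is straight and goes into bay 0.

```bash
python3 -m pendant '[0,-0.06,-0.007,0,0,0,0, 0,-0.112,-0.007,0.05,0,0,0, 0,-0.112,-0.007,0.12,0,0,0, 0,-0.112,-0.007,0.2,0,0,0, 0,-0.112,-0.007,0.28,0,0,0, 0,-0.112,-0.007,0.35,0,0,0, 0,-0.112,-0.007,0.4,0,0,0, 0,-0.112,-0.007,0.432,0,0,0, 0,-0.112,-0.007,0.432,0,0,0]' 20; python3 go.py c -.087 0 .0195 0
```

```text
clock: 32.1
tool_pos: [0.5202, -0.0258, 0.0194]
eef_rot: [0.726, 0.688, -0.0, -0.0]
contact_force: [-0.8, 0.6, -1.8]
opening: 0.336
finger_force: 20.0
clk 32.1 pos [ 0.5202 -0.0258  0.0194] psi -0.054 F [-0.8  0.6 -1.8] op 0.336 ff 20.0 q7 -0.99 tgt [ 0.5205 -0.024   0.0195]
shift [ 0.012  0.002 -0.001] turn [-0.001  0.     0.001]
```

```bash
python3 -m pendant '[0.45,0,0,0,0,0,0, 0.45,0,0,0,0,0,0, 0.45,0,0,0,0,0,0, 0.45,0,0,-0.1,0,0,0, 0.45,0,0,-0.3,0,0,0, 0.6,0,0,-0.6,0,0,0, 0.6,0,0.2,-0.75,0,0,0, 0.6,0,0.45,-0.75,0,0,0, 0.6,-0.2,0.7,-0.75,0,0,0, 0.6,-0.4,0.95,-0.75,0,0,0, 0.6,-0.6,1,-0.75,0,0,0, 0.6,-0.6,1,-0.75,0,0,0]' 20; python3 go.py .6782 -.2134 .13 -.054
python3 - <<'E'
from h import *
s=snap('wrist','w7'); t=snap('scene','s7')
i=t['img'][165:345,205:455,::-1]; cv2.imwrite('pics/c7.png',cv2.resize(i,None,fx=3.2,fy=3.2,interpolation=cv2.INTER_CUBIC))
E
```

```text
clock: 33.3
tool_pos: [0.6658, -0.1317, 0.1318]
eef_rot: [0.729, 0.684, -0.002, 0.002]
contact_force: [-0.4, -0.4, -0.0]
opening: 0.602
finger_force: 0.0
clk 33.3 pos [ 0.6658 -0.1317  0.1318] psi -0.064 F [-0.4 -0.4 -0. ] op 0.602 ff 0.0 q7 -0.45 tgt [ 0.6782 -0.2134  0.13  ]
shift [-0.538  0.117  0.015] turn [ 0.     0.003 -0.007]
```

View pics/w7.png

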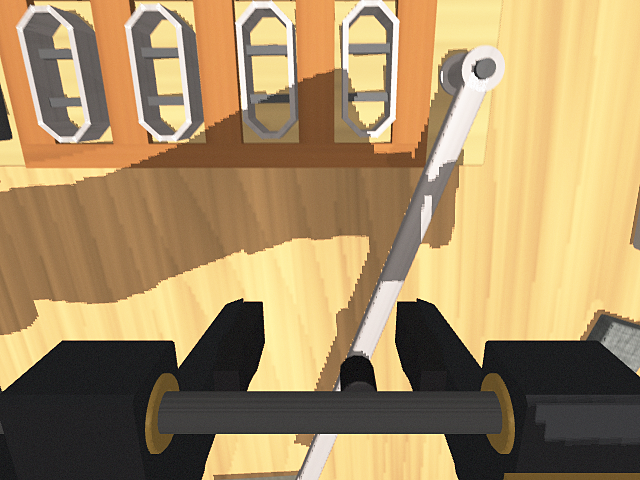

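All four dies lie flat in their bays, and the knob is at (357,370). I'll regrip the knob.

```bash
python3 -m pendant '[0.6,-0.2,0.04,0,0,0,0, 0.6,-0.4,0.09,0,0,0,0, 0.6,-0.535,0.12,0,0,0,0, 0.6,-0.535,0.12,0.1,0,0,0, 0.6,-0.535,0.12,0.3,0,0,0, 0.6,-0.535,0.12,0.45,0,0,0, 0.6,-0.535,0.12,0.49,0,0,0, 0,-0.535,0.12,0.49,0,0,0, 0,-0.535,0.12,0.49,0,0,0, 0,-0.535,0.12,0.49,0,0,0, 0,-0.535,0.12,0.49,0,0,0, 0,-0.535,0.12,0.49,0,0,0]' 20; python3 arc.py 1.1 1 .9 .8 .7 .6 .5 .4
```

```text
clock: 34.6
tool_pos: [0.6795, -0.2052, 0.0602]
eef_rot: [0.726, 0.687, 0.001, 0.001]
contact_force: [0.1, 0.3, 3.6]
opening: 0.241
finger_force: 20.0
rad 0.1833 ang 1.219 z 0.060184122557925886 F [0.1 0.3 3.6] ff 19.999974332749844
1.1 [ 0.018 -0.153 -0.   ]
1.0 [ 0.081 -0.263 -0.   ]
0.9 [ 0.155 -0.366 -0.001]
0.8 [ 0.239 -0.461 -0.001]
0.7 [ 0.331 -0.547 -0.001]
0.6 [ 0.432 -0.624 -0.001]
0.5 [ 0.54  -0.69  -0.001]
0.4 [ 0.654 -0.745 -0.001]
```

```bash
python3 -m pendant '[0.5,0,0,0,0,0,0, 0.5,0,0,0,0,0,0, 0.5,-0.045,-0.01,0.015,0,0,0, 0.5,-0.045,-0.01,0.015,0,0,0, 0.5,-0.045,-0.01,0.015,0,0,0, 0,-0.045,-0.01,0.015,0,0,0, 0,-0.045,-0.01,0.015,0,0,0, 0,-0.045,-0.01,0.015,0,0,0, 0,-0.045,-0.01,0.015,0,0,0]' 20; python3 arc.py 1.1 1 .9 .8 .7 .6 .5 .4
```

```text
clock: 35.5
tool_pos: [0.6771, -0.2116, 0.0569]
eef_rot: [0.726, 0.688, 0.0, 0.0]
contact_force: [1.2, 0.4, 0.3]
opening: 0.242
finger_force: 20.0
rad 0.1902 ang 1.221 z 0.05687234669632042 F [1.2 0.4 0.3] ff 20.000008614733815
1.1 [ 0.062 -0.14  -0.   ]
1.0 [ 0.125 -0.249 -0.   ]
0.9 [ 0.199 -0.352 -0.   ]
0.8 [ 0.282 -0.447 -0.   ]
0.7 [ 0.375 -0.534 -0.   ]
0.6 [ 0.476 -0.61  -0.   ]
0.5 [ 0.584 -0.676 -0.   ]
0.4 [ 0.698 -0.731 -0.   ]
```

```bash
python3 -m pendant '[0,0.03,-0.07,0,0,0,0, 0,0.062,-0.14,0,0,0,0, 0,0.092,-0.195,0,0,0,0, 0,0.125,-0.249,0,0,0,0, 0,0.16,-0.302,0,0,0,0, 0,0.199,-0.352,0,0,0,0, 0,0.24,-0.4,0,0,0,0, 0,0.282,-0.447,0,0,0,0, 0,0.327,-0.492,0,0,0,0, 0,0.375,-0.534,0,0,0,0, 0,0.476,-0.61,0,0,0,0, 0,0.476,-0.61,0,0,0,0]' 20; python3 arc.py .5 .4 .3 .2 .15 .1 .05 0 -.02
```

```text
clock: 36.7
tool_pos: [0.5876, -0.1326, 0.057]
eef_rot: [0.725, 0.689, -0.0, -0.001]
contact_force: [0.1, -0.6, 0.2]
opening: 0.244
finger_force: 20.0
rad 0.1904 ang 0.582 z 0.05696807823367732 F [ 0.1 -0.6  0.2] ff 20.010493146255612
0.5 [ 0.091 -0.051  0.   ]
0.4 [ 0.205 -0.106  0.001]
0.3 [ 0.324 -0.148  0.001]
0.2 [ 0.447 -0.179  0.001]
0.15 [ 0.509 -0.19   0.001]
0.1 [ 0.572 -0.197  0.001]
0.05 [ 0.635 -0.202  0.001]
0.0 [ 0.699 -0.203  0.002]
-0.02 [ 0.724 -0.203  0.002]
```

```bash
python3 -m pendant '[0,0.045,-0.027,0,0,0,0, 0,0.091,-0.051,0,0,0,0, 0,0.147,-0.08,0,0,0,0, 0,0.205,-0.106,0,0,0,0, 0,0.265,-0.128,0,0,0,0, 0,0.324,-0.148,0,0,0,0, 0,0.385,-0.165,0,0,0,0, 0,0.447,-0.179,0,0,0,0, 0,0.509,-0.19,0,0,0,0, 0,0.572,-0.197,0,0,0,0, 0,0.635,-0.202,0,0,0,0, 0,0.68,-0.203,0,0,0,0]' 20; python3 arc.py .02 0 -.02 -.04
```

```text
clock: 37.9
tool_pos: [0.5615, -0.0345, 0.0566]
eef_rot: [0.726, 0.688, -0.005, 0.0]
contact_force: [-5.3, -13.1, 11.3]
opening: 0.244
finger_force: 20.0
rad 0.1907 ang 0.043 z 0.05657004317007318 F [ -5.3 -13.1  11.3] ff 19.965502303093672
0.02 [ 0.029  0.003 -0.   ]
0.0 [ 0.054  0.003 -0.   ]
-0.02 [ 0.08   0.004 -0.001]
-0.04 [ 0.105  0.004 -0.001]
```

```bash
python3 -m pendant '[0,0.02,0,0,0,0,0, 0,0.03,0,0,0,0,0, 0,0.03,0,0,0,0,0, 0,0.03,0,0,0,0,0]' 20; python3 arc.py 0
```

```text
clock: 38.3
tool_pos: [0.5616, -0.0274, 0.0566]
eef_rot: [0.726, 0.688, -0.003, -0.001]
contact_force: [-7.4, -2.1, 7.4]
opening: 0.241
finger_force: 20.0
rad 0.1908 ang 0.006 z 0.056636701850722546 F [-7.4 -2.1  7.4] ff 19.958518836647272
0.0 [ 0.007  0.006 -0.   ]
```

```bash
python3 -m pendant '[0,0.02,0,0,0,0,0, 0,0.02,0,0,0,0,0, 0,0.02,0,0,0,0,0]' 20; python3 arc.py 0; python3 -m pendant '[0.6,-0.02,0,0,0,0,0, 0.6,-0.02,0,0,0,0,0, 0.6,-0.02,0,0,0,0,0, 0.6,-0.02,0,0,0,0,0, 0.6,-0.02,0,-0.2,0,0,0, 0.6,-0.02,0,-0.45,0,0,0, 0.6,-0.02,0,-0.5,0,0,0, 0.6,-0.02,0,-0.5,0,0,0]' 20;  python3 go.py c -.184 -.079 .13 0
```

```text
clock: 38.6
tool_pos: [0.5616, -0.0232, 0.0566]
eef_rot: [0.726, 0.688, -0.002, -0.002]
contact_force: [-6.1, -1.3, 9.8]
opening: 0.245
finger_force: 20.0
rad 0.191 ang -0.016 z 0.056584547642819824 F [-6.1 -1.3  9.8] ff 19.9565683118999
0.0 [-0.021  0.007 -0.   ]
clock: 39.4
tool_pos: [0.566, -0.0274, 0.133]
eef_rot: [0.726, 0.687, 0.001, 0.001]
contact_force: [-1.1, -0.6, -0.6]
opening: 0.596
finger_force: 0.0
clk 39.4 pos [ 0.566  -0.0274  0.133 ] psi -0.055 F [-1.1 -0.6 -0.6] op 0.596 ff 0.0 q7 -0.74 tgt [ 0.4193 -0.0976  0.13  ]
shift [-0.521 -0.951  0.016] turn [ 0.002 -0.     0.   ]
```

```bash
python3 -m pendant '[0.6,-0.15,-0.25,0,0,0,0, 0.6,-0.3,-0.5,0,0,0,0, 0.6,-0.45,-0.75,0,0,0,0, 0.6,-0.52,-0.95,0,0,0,0, 0.6,-0.52,-0.95,0,0,0,0, 0.6,-0.52,-0.95,0,0,0,0, 0.6,-0.52,-0.95,0,0,0,0]' 20;  python3 go.py c -.184 -.078 .062 0; python3 -c "
from h import *
s=snap('wrist','w8')"
```

```text
clock: 40.1
tool_pos: [0.4199, -0.0969, 0.1314]
eef_rot: [0.726, 0.688, 0.001, 0.0]
contact_force: [1.1, -0.1, 0.6]
opening: 0.599
finger_force: 0.0
clk 40.1 pos [ 0.4199 -0.0969  0.1314] psi -0.054 F [ 1.1 -0.1  0.6] op 0.599 ff 0.0 q7 -0.82 tgt [ 0.4194 -0.0966  0.062 ]
shift [ 0.001 -0.004  0.463] turn [ 0.001 -0.001  0.001]
```

View pics/w8.png

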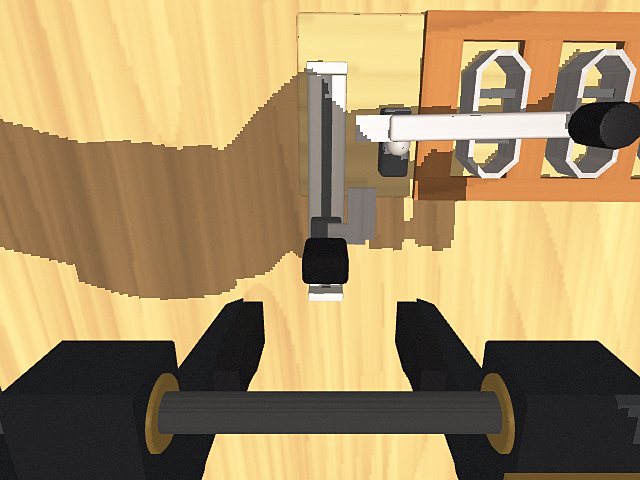

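Run:
```python
from fit import *
def car(p): 
    d=p[:2]-P[:2];c,s=np.cos(P[2]),np.sin(P[2]);return np.array([c*d[0]+s*d[1],-s*d[0]+c*d[1]]).round(4)
for f,lo,hi in(('w1',190,240),('w8',100,160)):
    s=dict(np.load('pics/%s.npz'%f));im=cv2.cvtColor(s['img'],cv2.COLOR_RGB2HSV)
    pts=[]
    for c in range(440,550,6):
        g=[v for v in range(lo,hi) if im[v,c,1]<45 and im[v,c,2]>90]
        if len(g)>8: pts.append(car(at(s,c,g[0],.05)))
    pts=np.array(pts);k=np.polyfit(pts[:,0],pts[:,1],1)
    print(f,len(pts),'edge slope',k[0].round(4),'y at hinge',np.polyval(k,.145).round(4),'y at -.1',np.polyval(k,-.1).round(4))
```

```text
w1 19 edge slope 0.0001 y at hinge 0.0075 y at -.1 0.0075
w8 19 edge slope 0.0225 y at hinge 0.0086 y at -.1 0.0031
```

The keeper reads about 0.022 rad. That is shut, but my release dragged it slightly open, so I'll nudge it to 0 before locking.

```bash
python3 go.py c -.045 -.004 .13 0; python3 -m pendant '[0.6,0.12,0.25,0,0,0,0, 0.6,0.24,0.5,0,0,0,0, 0.6,0.38,0.75,0,0,0,0, 0.6,0.49,0.92,0,0,0,0, 0.6,0.49,0.93,0,0,0,0, 0.6,0.49,0.93,0.1,0,0,0, 0.6,0.49,0.93,0.3,0,0,0, 0.6,0.49,0.93,0.48,0,0,0, 0.6,0.49,0.93,0.48,0,0,0]' 20; python3 arc.py .02 0
```

```text
clk 40.1 pos [ 0.42   -0.0968  0.1314] psi -0.054 F [ 0.3  0.4 -0.7] op 0.603 ff 0.0 q7 -0.82 tgt [ 0.5622 -0.0304  0.13  ]
shift [0.494 0.923 0.011] turn [ 0.001 -0.001  0.001]
clock: 41.05
tool_pos: [0.5576, -0.0333, 0.0559]
eef_rot: [0.726, 0.687, -0.004, -0.002]
contact_force: [-0.7, 0.5, 0.4]
opening: 0.603
finger_force: 0.0
rad 0.1946 ang 0.037 z 0.055942814572166946 F [-0.7  0.5  0.4] ff 0.0
0.02 [ 0.023  0.03  -0.   ]
0.0 [ 0.048  0.03  -0.   ]
```

```bash
python3 -m pendant '[0.6,0.02,0.02,0,0,0,0, 0,0.02,0.02,0,0,0,0, 0,0.02,0.02,0,0,0,0, 0,0.02,0.02,0,0,0,0, 0,0.02,0.02,0,0,0,0, 0,0.035,0.02,0,0,0,0, 0,0.045,0.02,0,0,0,0, 0,0.045,0.02,0,0,0,0, 0,0.045,0.02,0,0,0,0]' 20; python3 arc.py 0
```

```text
clock: 41.95
tool_pos: [0.5615, -0.0262, 0.06]
eef_rot: [0.727, 0.687, -0.003, -0.001]
contact_force: [-7.2, -0.4, 7.0]
opening: 0.239
finger_force: 20.0
rad 0.191 ang -0.0 z 0.06003867886478973 F [-7.2 -0.4  7. ] ff 19.968652920797467
0.0 [-0.001  0.007 -0.   ]
```

```bash
python3 -m pendant '[0,0.01,0,0,0,0,0, 0,0.01,0,0,0,0,0, 0.6,0.01,0,0,0,0,0, 0.6,0.01,0,0,0,0,0, 0.6,0.01,0,0,0,0,0, 0.6,0.01,0,-0.2,0,0,0, 0.6,0.01,0,-0.45,0,0,0, 0.6,-0.2,-0.25,-0.45,0,0,0, 0.6,-0.4,-0.5,-0.45,0,0,0, 0.6,-0.5,-0.75,-0.45,0,0,0, 0.6,-0.5,-0.92,-0.45,0,0,0, 0.6,-0.5,-0.92,-0.45,0,0,0]' 20; python3 -m pendant '[0.6,0,0,0,0,0,0, 0.6,0,0,0,0,0,0]'
cat > ang.py <<'E'
from fit import *
def car(p): 
    d=p[:2]-P[:2];c,s=np.cos(P[2]),np.sin(P[2]);return np.array([c*d[0]+s*d[1],-s*d[0]+c*d[1]])
s=snap('wrist','wa');im=cv2.cvtColor(s['img'],cv2.COLOR_RGB2HSV);v0=int(px(s,tw(P,(-.1,0,.05)))[1])
pts=[]
for c in range(440,550,6):
    g=[v for v in range(max(0,v0-28),v0+28) if im[v,c,1]<45 and im[v,c,2]>90]
    if len(g)>8: pts.append(car(at(s,c,g[0],.05)))
pts=np.array(pts);k=np.polyfit(pts[:,0],pts[:,1],1);print('bar slope',k[0].round(4),'y@hinge',np.polyval(k,.145).round(4),len(pts))
E
python3 ang.py; python3 go.py c -.184 -.078 .062 0
```

```text
clock: 43.15
tool_pos: [0.4191, -0.0936, 0.1275]
eef_rot: [0.726, 0.687, -0.002, -0.001]
contact_force: [0.4, 0.6, 0.5]
opening: 0.602
finger_force: 0.0
clock: 43.35
tool_pos: [0.4253, -0.0921, 0.1274]
eef_rot: [0.726, 0.688, 0.001, 0.001]
contact_force: [0.3, -0.1, -0.2]
opening: 0.599
finger_force: 0.0
bar slope -0.0175 y@hinge 0.0067 19
clk 43.4 pos [ 0.4251 -0.0921  0.1273] psi -0.055 F [0.2 0.3 0.4] op 0.601 ff 0.0 q7 -0.84 tgt [ 0.4194 -0.0966  0.062 ]
shift [-0.032 -0.038  0.435] turn [ 0.002 -0.001  0.   ]
```

```bash
python3 -m pendant '[0.6,-0.03,-0.038,0.1,0,0,0, 0.6,-0.03,-0.038,0.3,0,0,0, 0.6,-0.03,-0.038,0.435,0,0,0, 0.6,-0.03,-0.038,0.435,0,0,0, 0.6,-0.03,-0.038,0.435,0,0,0, 0,-0.03,-0.038,0.435,0,0,0, 0,-0.03,-0.038,0.435,0,0,0, 0,-0.03,-0.038,0.435,0,0,0, 0,-0.03,-0.038,0.435,0,0,0, 0,-0.03,-0.038,0.435,0,0,0]' 20; python3 go.py c -.184 -.028 .062 0
```

```text
clock: 44.4
tool_pos: [0.4176, -0.097, 0.0625]
eef_rot: [0.726, 0.687, 0.0, 0.0]
contact_force: [0.5, 0.5, 5.5]
opening: 0.271
finger_force: 20.0
clk 44.4 pos [ 0.4176 -0.097   0.0625] psi -0.056 F [0.5 0.5 5.5] op 0.271 ff 20.0 q7 -1.1 tgt [ 0.4221 -0.0466  0.062 ]
shift [0.337 0.011 0.003] turn [ 0.001 -0.    -0.   ]
```

```bash
python3 -m pendant '[0,0.05,0.003,0,0,0,0, 0,0.1,0.003,0,0,0,0, 0,0.15,0.004,0,0,0,0, 0,0.2,0.005,0,0,0,0, 0,0.25,0.006,0,0,0,0, 0,0.3,0.008,0,0,0,0, 0,0.335,0.01,0,0,0,0, 0,0.35,0.01,0,0,0,0, 0,0.36,0.01,0,0,0,0, 0,0.36,0.01,0,0,0,0]' 20; python3 go.py c -.184 -.028 .062 0
```

```text
clock: 45.4
tool_pos: [0.4208, -0.0468, 0.0625]
eef_rot: [0.727, 0.686, -0.003, 0.002]
contact_force: [-1.2, -7.9, 7.0]
opening: 0.273
finger_force: 20.0
clk 45.4 pos [ 0.4208 -0.0468  0.0625] psi -0.058 F [-1.2 -7.9  7. ] op 0.273 ff 20.0 q7 -1.23 tgt [ 0.4221 -0.0466  0.062 ]
shift [0.002 0.008 0.003] turn [-0.001  0.005 -0.002]
```

```bash
python3 -m pendant '[0,0.02,0,0,0,0,0, 0,0.02,0,0,0,0,0, 0,0.02,0,0,0,0,0]' 20; python3 -m pendant '[0.6,-0.02,0,0,0,0,0, 0.6,-0.02,0,0,0,0,0, 0.6,-0.02,0,0,0,0,0, 0.6,-0.02,0,0,0,0,0, 0.6,-0.02,0,-0.2,0,0,0, 0.6,-0.02,0,-0.45,0,0,0, 0.6,-0.02,0,-0.45,0,0,0, 0.6,-0.02,0,-0.45,0,0,0]' 20; python3 ang.py
python3 - <<'E'
from h import *
s=dict(np.load('pics/wa.npz'));i=s['img'][...,::-1];t=snap('side','d9')['img'][200:300,240:420,::-1]
cv2.imwrite('pics/f9.png',np.vstack([cv2.resize(i,(533,400)),cv2.resize(t,(533,200),interpolation=cv2.INTER_CUBIC)]))
E
```

```text
clock: 45.7
tool_pos: [0.4208, -0.0467, 0.0625]
eef_rot: [0.728, 0.685, -0.005, 0.004]
contact_force: [0.4, -11.3, 5.6]
opening: 0.273
finger_force: 20.0
clock: 46.5
tool_pos: [0.4222, -0.043, 0.13]
eef_rot: [0.726, 0.687, 0.001, 0.0]
contact_force: [-0.6, 0.1, 0.8]
opening: 0.6
finger_force: 0.0
bar slope 0.0027 y@hinge 0.0137 19
```

View pics/f9.png

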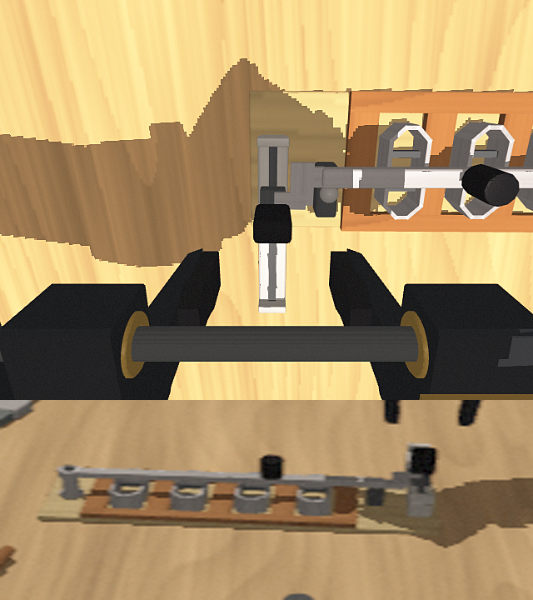

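The lock is home with its plate over the tongue at (305,182). The bar is shut above the seated dies, and the gripper is clear.

```bash
python3 -m pendant '[0.6,0,0,-0.3,0,0,0, 0.6,0,0,-0.6,0,0,0, 0.6,0,0,-0.6,0,0,0, 0.6,0,0,-0.6,0,0,0, 0.6,0,0,-0.6,0,0,0]'; python3 -c "
from plant import r
print(r.finish_job())"
```

```text
clock: 47.1
tool_pos: [0.4207, -0.0433, 0.2181]
eef_rot: [0.726, 0.688, -0.001, -0.001]
contact_force: [0.1, -0.2, -0.0]
opening: 0.6
finger_force: 0.0
the job is handed in; nothing more can be done
None
```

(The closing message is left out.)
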